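Sort poured blocks: load the drying carousel, bin the rejects

TASK

Put every good blue block flat into its own tray of the drying carousel with its brass tab pointing outwards, loading at the open front and pushing the turntable round to the next position by its pegs, and finish with an empty tray resting squarely at the front. Drop every red-taped reject into the waste bin by pushing its sprung flap down and holding it open until the block has fallen through, and leave the flap shut. Do not knock over or shove the cups, bottles and brush.

Things in the scene. Friction and masses are not known exactly. Their poses are not given: they have to be found in the camera images.
- good1: Good piece: deep blue pour-painted wooden block, 70 x 40 mm in plan, 30 mm thick, a brass tab (16 mm wide, 6 mm thick, at mid thickness) sticking 12 mm out of one end; 60 to 115 g. Origin: centre of the block's underside, tab not counted; x along the block towards the tab, y across the width, z up. Lies flat at the start. May be absent (None at the start).
- good2: Good piece: deep blue pour-painted wooden block, 70 x 40 mm in plan, 30 mm thick, a brass tab (16 mm wide, 6 mm thick, at mid thickness) sticking 12 mm out of one end; 60 to 115 g. Origin: centre of the block's underside, tab not counted; x along the block towards the tab, y across the width, z up. Lies flat at the start. May be absent (None at the start).
- good3: Good piece: deep blue pour-painted wooden block, 70 x 40 mm in plan, 30 mm thick, a brass tab (16 mm wide, 6 mm thick, at mid thickness) sticking 12 mm out of one end; 60 to 115 g. Origin: centre of the block's underside, tab not counted; x along the block towards the tab, y across the width, z up. Lies flat at the start. May be absent (None at the start).
- good1_tab (a point): Tip of the brass tab of good1, at mid thickness, 47 mm from the block's centre along its x (None when good1 is absent).
- good2_tab (a point): Tip of the brass tab of good2, at mid thickness, 47 mm from the block's centre along its x (None when good2 is absent).
- good3_tab (a point): Tip of the brass tab of good3, at mid thickness, 47 mm from the block's centre along its x (None when good3 is absent).
- reject1: Reject: pale bare wood, broad red tape band; wooden block, 70 x 40 mm in plan, 30 mm thick, a brass tab (16 mm wide, 6 mm thick, at mid thickness) sticking 12 mm out of one end; 60 to 115 g. Origin: centre of the block's underside, tab not counted; x along the block towards the tab, y across the width, z up. Lies flat at the start. May be absent (None at the start).
- reject2: Reject: pale bare wood, broad red tape band; wooden block, 70 x 40 mm in plan, 30 mm thick, a brass tab (16 mm wide, 6 mm thick, at mid thickness) sticking 12 mm out of one end; 60 to 115 g. Origin: centre of the block's underside, tab not counted; x along the block towards the tab, y across the width, z up. Lies flat at the start. May be absent (None at the start).
- reject3: Reject: pale bare wood, broad red tape band; wooden block, 70 x 40 mm in plan, 30 mm thick, a brass tab (16 mm wide, 6 mm thick, at mid thickness) sticking 12 mm out of one end; 60 to 115 g. Origin: centre of the block's underside, tab not counted; x along the block towards the tab, y across the width, z up. Lies flat at the start. May be absent (None at the start).
- carousel: Fixed base of the drying carousel; origin on the table on the turntable's axis; its -x side is the open front, facing the robot. White turntable 300 mm in diameter, face 46 mm above the table. A clear hood (360 mm wide, roof top 103 mm above the table) covers all with x above -30 mm in this frame: only the front tray and the two front pegs are open; trays and pegs pass freely beneath.
- turntable (a joint): Turntable angle, rad, anticlockwise from above positive, no stops, 0 at the start. Push it by its four orange pegs: 14 mm thick, 44 mm high above the face, 135 mm from the axis, midway between trays. A detent (1 to 2 N at a peg) holds it at multiples of pi/2, with a tray at the front and pegs 45 degrees either side; past half way it draws itself on to the next.
- load_spot (a point): Fixed point at the carousel's front, 90 mm from the axis, 46 mm above the table: floor centre of whichever tray is at the front in a detent. Axes as carousel (-x outwards).
- tray0 (a point): Floor centre of tray 0 (cork pad), 90 mm from the axis, turns with the table; at the front at angle 0. Trays lie radially, 90 degrees apart. Lips 8 mm high: beside the block 48 mm apart, only near its ends (middle 36 mm free for fingers); at the outer end, 130 mm from the axis, with a 28 mm gap for the tab. The hub (50 mm radius, 30 mm high) is the inner stop: the tab has no room there.
- tray1 (a point): Floor centre of tray 1, like tray 0.
- tray2 (a point): Floor centre of tray 2, like tray 0.
- tray3 (a point): Floor centre of tray 3, like tray 0.
- waste_bin: Fixed closed grey bin, 200 x 200 mm, 215 mm high, about 200 mm deep inside; origin under its centre, z up. In the middle of its top a mouth, 140 mm along its x by 146 mm along its y, closed by a striped yellow and black sprung flap level with the top. The flap is hinged along the mouth's +x edge (69 mm from the centre) and swings down into the bin.
- flap (a joint): Flap angle, rad: 0 shut, 1.45 hanging nearly straight down. Its spring shuts it (about 0.18 Nm shut to 0.3 Nm wide open). A block laid on it does not open it: push it down (3 to 8 N) and keep it down until the block has dropped through. Fingers and block pushed 50 mm down in mid mouth open it some 0.9 rad.
- cup_green: Bystander: green open paint cup, 58 mm diameter, 58 mm high, among the blocks. Origin under its centre.
- cup_blue: Bystander: clear glass cup, 58 mm diameter, 58 mm high, among the blocks. Origin under its centre.
- paint_white: Bystander: white paint bottle, blue cap, 64 mm diameter, 170 mm high, at the back. Origin under its centre.
- paint_teal: Bystander: teal paint bottle, white cap, 60 mm diameter, 150 mm high, at the back. Origin under its centre.
- pigment: Bystander: magenta pigment bottle, 48 mm diameter, 100 mm high, at the back. Origin under its centre.
- brush: Bystander: paint brush lying on the table beyond the bin.

How it is judged:
At the end, for the whole second after the job is handed in: Each good block flat, centre within 16 mm of a tray centre, tab tip over 122 mm from the axis, none within 80 mm of the load spot; a tray within 14 mm of the load spot, turntable still; each reject at rest in the bin (origin below 150 mm); flap shut within 0.12 rad ((horizontal distance between good1 and tray0 below 0.016 m or horizontal distance between good1 and tray1 below 0.016 m or horizontal distance between good1 and tray2 below 0.016 m or horizontal distance between good1 and tray3 below 0.016 m) and (angle between good1's own z axis and vertical below 0.1 rad or angle between good1's own z axis and vertical above 3.04 rad) and horizontal distance between each of good1_tab, good2_tab, good3_tab and carousel above 0.122 m and height (world z) of good1_tab between 0.056 and 0.066 m and horizontal distance between each of good1, good2, good3 and load_spot above 0.08 m and linear speed of each of good1, good2, good3 below 0.02 m/s and (horizontal distance between good2 and tray0 below 0.016 m or horizontal distance between good2 and tray1 below 0.016 m or horizontal distance between good2 and tray2 below 0.016 m or horizontal distance between good2 and tray3 below 0.016 m) and (angle between good2's own z axis and vertical below 0.1 rad or angle between good2's own z axis and vertical above 3.04 rad) and height (world z) of good2_tab between 0.056 and 0.066 m and (horizontal distance between good3 and tray0 below 0.016 m or horizontal distance between good3 and tray1 below 0.016 m or horizontal distance between good3 and tray2 below 0.016 m or horizontal distance between good3 and tray3 below 0.016 m) and (angle between good3's own z axis and vertical below 0.1 rad or angle between good3's own z axis and vertical above 3.04 rad) and height (world z) of good3_tab between 0.056 and 0.066 m and x of reject1 in the frame of waste_bin between -0.098 and 0.098 m and y of reject1 in the frame of waste_bin between -0.098 and 0.098 m and z of each of reject1, reject2, reject3 in the frame of waste_bin below 0.15 m and linear speed of each of reject1, reject2, reject3 below 0.03 m/s and x of reject2 in the frame of waste_bin between -0.098 and 0.098 m and y of reject2 in the frame of waste_bin between -0.098 and 0.098 m and x of reject3 in the frame of waste_bin between -0.098 and 0.098 m and y of reject3 in the frame of waste_bin between -0.098 and 0.098 m and value of joint flap below 0.12 rad and horizontal distance between any of tray0, tray1, tray2, tray3 and load_spot below 0.014 m and velocity of joint turntable between -0.1 and 0.1 rad/s); the robot touches nothing.
It fails at once if a cup is knocked over or shoved more than 5 cm (distance of any of cup_green, cup_blue from where it was at the start of the episode above 0.05 m or angle between any of cup_green, cup_blue's own z axis and vertical above 0.6 rad).
It fails at once if a bottle is knocked over, or a bottle or the brush shoved more than 5 cm (distance of any of paint_white, paint_teal, pigment, brush from where it was at the start of the episode above 0.05 m or angle between any of paint_white, paint_teal, pigment's own z axis and vertical above 0.6 rad).
Of good1, good2, good3 only 2 to 3 are there at a start; the rules pass over those that are not, and their reading is None.
Of reject1, reject2, reject3 only 2 to 3 are there at a start; the rules pass over those that are not, and their reading is None.
At some moment in a run one of reject1, reject2, reject3 may be knocked a few centimetres aside while the robot is not near it.
Once in a run the grip may slacken for a moment while it holds something.
It also fails if it takes over 210 s, if anything falls off the work surface, if the arm or the gripper's body presses on something with over 40 N, if the wrist force passes 120 N, or if a joint passes its speed limit or range.

ROBOT

A 6-joint arm with a two-finger parallel gripper is mounted at the origin on the work surface. World frame = base frame: x ahead of the robot, y to its left, z up, the work surface at z = 0. Lengths are in m, angles in rad, forces in N, time in s.
With the tool pointing down it reaches from about 0.325 to 1 m from the base axis. Payload 5.1 kg.
Tool frame: the origin (TCP) lies at the very end of the fingers, on their centre line; the grasp point (between the pads) lies 19 mm behind it; z points along the fingers, y is the direction in which the jaws open and shut (so a half turn about z gives the same grasp; the last joint's range is limited). The gripper opens to 85 mm and grips with 20 to 120 N. Pads are 22 mm wide; open, the fingers measure 114 mm over their backs; the gripper's body (76 mm by 85 mm) begins 54 mm behind the grasp point. The pads swing forward as they close: fully open they stand 13 mm farther back than shut.
Start: joints at [-1.38, 0.124, 1.65, -0, 1.367, -0.083], TCP at [0.176, -0.626, 0.231] pointing down, gripper open.
Joint ranges: [-2.61, 2.61], [-1.02, 2.33], [0.03, 2.71], [-1.35, 4.49], [0.32, 2.68], [-2.91, 2.91]. Speed limits (rad/s): [2.57, 2.57, 3.14, 3.14, 3.14, 3.14].

INTERFACE

Orientations are given as a unit quaternion [w, x, y, z].
In Python, from rig import sensors, vision, workorder gives the robot as it stands.
- The arm moves only by the tool apply_moves, never from a script. Its argument "steps" is a list of rows, each an object with "dp": the shift along the tool's x, y, z in m, a list of three; "delta_rot": the turn, a rotation vector about the tool's x, y, z in degrees, a list of three; "gripper": the finger opening in m, from 0 to 0.0854. In form: [{"dp": [dx, dy, dz], "delta_rot": [ax, ay, az], "gripper": gripper}, ...]. A call has exactly 8 rows; each row shifts and turns the commanded pose from where the row before left it, along the tool's axes as they then stand; what a row does not reach is not made up. A row lasts 1/8 s, in which the tool goes at most 62.5 mm and 10.7 degrees, less where a joint would pass 70% of its speed; a pose out of reach is approached as far as the arm can. A call with a gripper value outside its range is refused whole. The fingers move at their own pace and stop on an object; "newtons" is the grip in N (left out, the last holds). Time passes only in rows, so rows that do not move let the fingers close, or fill a call up. It gives the time, the measured TCP pose, the force and the opening at its end, in the units of the state.
- sensors.state(): the state, without advancing time (a new reading comes with each control period).
- vision.camera(name): name is "scene" or "top"; returns the picture (480x640x3 uint8, red, green, blue); there is no depth.
- vision.camera_params(name): a dict with "fx", "fy", "cx", "cy" (pixels), "distortion" ([k1, k2, p1, p2, k3] as OpenCV has them; the pictures are not rectified), "world_from_camera" (4x4, takes a point from camera to world coordinates). Camera axes: x right, y up, looking along -z (the intrinsics and any distortion apply to the point x, -y, -z); pixel columns grow to the right and rows downward; lengths in m; the calibration is good to about 2 mm. A picture is of the moment at which its call begins. camera_params takes no time and is no camera call.
- workorder.sign_off(): hands the job in, once; it reports no verdict.
The state is a dict: "t": time; "q": joint angles; "qd": joint speeds; "joint_torque": joint torques, N m; "eef_pos": TCP position; "tcp_rot": TCP orientation; "wrist_force": force on the tool from outside, world axes, zero at the start; "moment": the same for the moment, N m; "finger_gap": opening from 0.0 (shut) to 1.0 (fully open).
Only numpy, scipy, OpenCV 4.12 (cv2) and the standard library are available. Lean on these libraries where they do the work, as an engineer would, in place of code of your own. Each camera call takes 0.05 s, during which the arm holds its last target. There are 200 camera calls.

## Working session

There is one attempt and no reset: what is moved stays moved. The work goes in short steps, Python scripts to look and compute and a tool call to move; the robot and the scene stay as the last step left them, time stands still between calls to the robot, and variables do not carry over. Pictures are saved under pics/ and viewed, about 12 in all and at most 16, crops included, and the job is handed in when it is done.

Besides the shell and the picture viewer there is one more tool, called after "Request:" as name(argument=value, ...) on one line, values as JSON. apply_moves: Moves the arm, as the interface text tells. Its arguments: {"type":"object","properties":{"steps":{"type":"array"},"newtons":{"type":"number"}},"required":["steps"]}

```bash
ls; mkdir -p pics; cat > h.py <<'E'
import numpy as np, cv2
from rig import sensors, vision, workorder
def shot(n,f=None):
    im=vision.camera(n)
    if f: cv2.imwrite('pics/'+f,im[:,:,::-1])
    return im
def ray(n,uv):
    p=vision.camera_params(n);K=np.array([[p['fx'],0,p['cx']],[0,p['fy'],p['cy']],[0,0,1.]])
    u=cv2.undistortPoints(np.array(uv,float).reshape(-1,1,2),K,np.array(p['distortion'],float)).reshape(-1,2)
    T=np.array(p['world_from_camera']);d=np.c_[u[:,0],-u[:,1],-np.ones(len(u))]@T[:3,:3].T
    return T[:3,3],d
def at(n,uv,z):
    o,d=ray(n,uv);return o+d*((z-o[2])/d[:,2])[:,None]
def proj(n,P):
    p=vision.camera_params(n);K=np.array([[p['fx'],0,p['cx']],[0,p['fy'],p['cy']],[0,0,1.]])
    T=np.array(p['world_from_camera']);c=(np.atleast_2d(P)-T[:3,3])@T[:3,:3];c=c*[1,-1,-1]
    return cv2.projectPoints(c,np.zeros(3),np.zeros(3),K,np.array(p['distortion'],float))[0].reshape(-1,2)
E
python3 - <<'E'
from h import *
np.set_printoptions(precision=3,suppress=True)
print(sensors.state())
for n in('top','scene'):
    shot(n,n+'0.png');print(n,vision.camera_params(n))
E
```

```text
pics
{'t': 0.0, 'q': array([-1.38 ,  0.125,  1.652,  0.   ,  1.367, -0.083]), 'qd': array([0.   , 0.   , 0.001, 0.001, 0.   , 0.   ]), 'joint_torque': array([  0.   , -42.36 , -36.546,  -0.   ,   0.007,   0.   ]), 'eef_pos': array([ 0.176, -0.625,  0.23 ]), 'tcp_rot': array([-0.001,  0.991,  0.136, -0.   ]), 'wrist_force': array([ 0.206, -0.683, -0.019]), 'moment': array([-0.02 , -0.066,  0.009]), 'finger_gap': 0.9995116192328132}
top {'fx': 541.2815199691669, 'fy': 541.2815199691669, 'cx': 317.7234323928607, 'cy': 252.39395685815987, 'distortion': array([-0.082,  0.   ,  0.   ,  0.   ,  0.   ]), 'world_from_camera': array([[-0.021,  0.993, -0.12 ,  0.432],
       [-1.   , -0.022, -0.002, -0.004],
       [-0.005,  0.12 ,  0.993,  1.468],
       [ 0.   ,  0.   ,  0.   ,  1.   ]])}
scene {'fx': 617.7076383095065, 'fy': 617.7076383095065, 'cx': 324.3490249225828, 'cy': 250.29444132227786, 'distortion': array([-0.024,  0.   ,  0.   ,  0.   ,  0.   ]), 'world_from_camera': array([[-0.736, -0.58 ,  0.349,  1.1  ],
       [ 0.677, -0.622,  0.394,  0.541],
       [-0.011,  0.526,  0.85 ,  1.374],
       [ 0.   ,  0.   ,  0.   ,  1.   ]])}
```

View pics/top0.png

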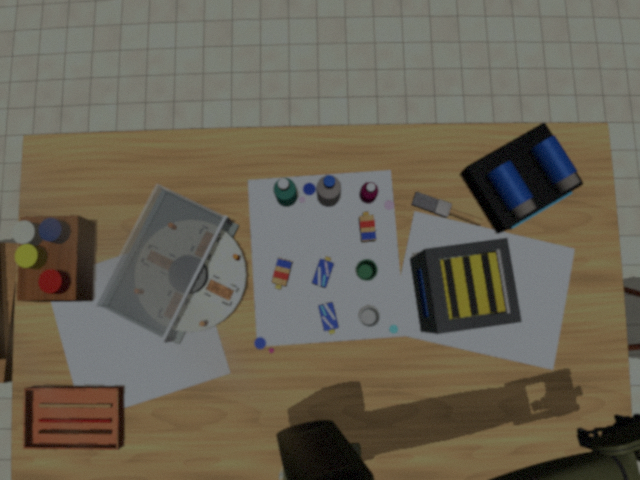

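View pics/scene0.png

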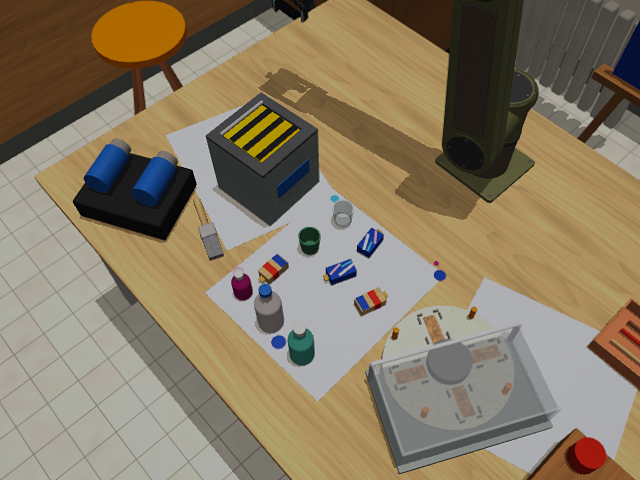

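```bash
python3 - <<'E'
import cv2
a=cv2.imread('pics/top0.png')[195:340,260:390];b=cv2.imread('pics/scene0.png')[215:320,250:395]
a=cv2.resize(a,None,fx=4,fy=4,interpolation=cv2.INTER_CUBIC);b=cv2.resize(b,None,fx=5,fy=5,interpolation=cv2.INTER_CUBIC)
import numpy as np
cv2.imwrite('pics/c1.png',cv2.convertScaleAbs(a,alpha=1.4));cv2.imwrite('pics/c2.png',b)
c=cv2.imread('pics/top0.png')[180:350,95:255];cv2.imwrite('pics/c3.png',cv2.convertScaleAbs(cv2.resize(c,None,fx=3.5,fy=3.5,interpolation=cv2.INTER_CUBIC),alpha=1.4))
E
```

```text
(no output)
```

View pics/c1.png

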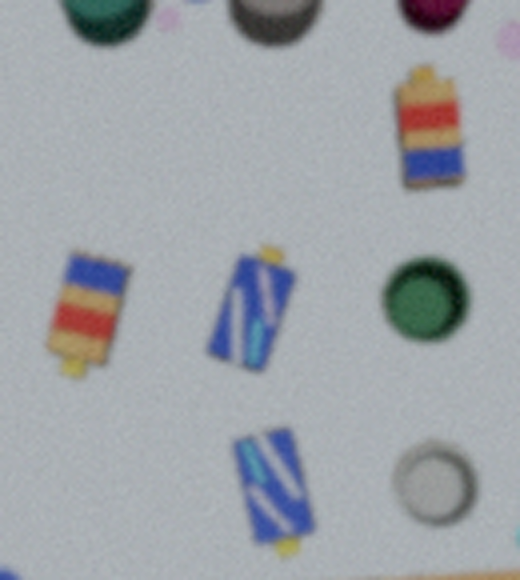

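View pics/c2.png

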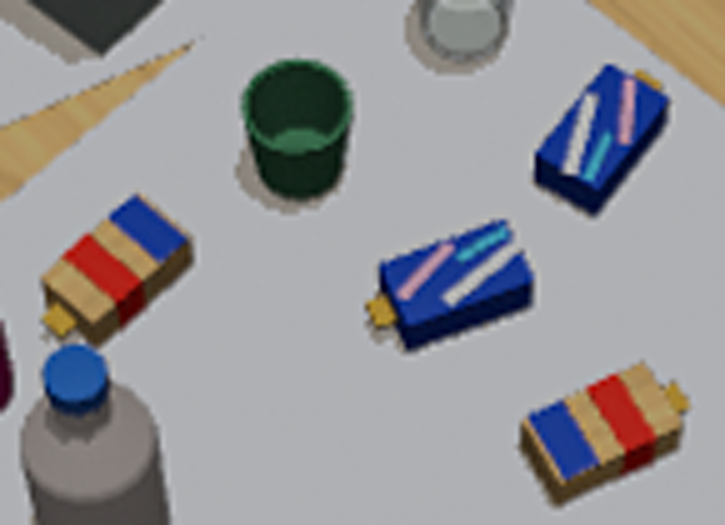

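View pics/c3.png

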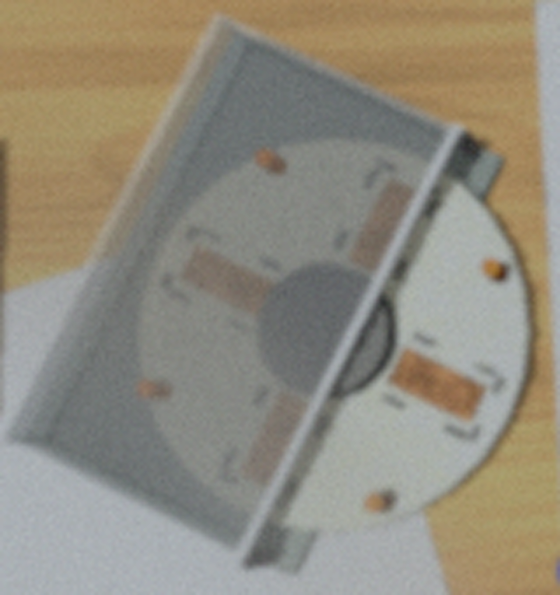

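```bash
python3 - <<'E'
from h import *
np.set_printoptions(precision=4,suppress=True)
B=dict(gA=[(240,257),(297,273),(263,371),(208,352),(271,250)],gB=[(234,440),(290,428),(314,530),(257,544),(289,550)],
rA=[(72,252),(131,266),(106,365),(48,350),(73,372)],rB=[(396,90),(456,82),(465,180),(405,188),(424,68)])
for k,v in B.items():
    uv=np.array(v)/4+[260,195]
    P=at('top',uv,.03);c=P[:4,:2].mean(0);e=[np.linalg.norm(P[i,:2]-P[(i+1)%4,:2]) for i in range(4)]
    a1=(P[0]+P[1]-P[2]-P[3])[:2]; ang=np.arctan2(a1[1],a1[0]); t=at('top',uv[4:],.015)[0,:2]-c
    if t@a1<0: ang+=np.pi
    print(k,c,np.degrees(ang),np.array(e),'tab',np.linalg.norm(t),np.degrees(np.arctan2(t[1],t[0])))
uv=np.array([(493,268),(377,500),(152,388),(268,160)])/3.5+[95,180]
P=at('top',uv,.09)[:,:2];c=P.mean(0);print('pegs',P,c,np.linalg.norm(P-c,axis=1))
f=P[:2].mean(0)-c;print('front',np.degrees(np.arctan2(f[1],f[0])))
uv=np.array([(389,385),(400,350),(484,385),(470,418)])/3.5+[95,180]
print('pad',at('top',uv,.046)[:,:2].mean(0))
print('bin',at('top',[(440,257),(499,250),(508,313),(448,321),(425,250),(507,238),(521,320),(437,332)],.215))
print('cups',at('top',np.array([(427,300),(436,484)])/4+[260,195],.058))
a=cv2.imread('pics/top0.png')[225:345,400:535];b=cv2.imread('pics/scene0.png')[85:235,195:330]
a=cv2.resize(a,(400,356),interpolation=cv2.INTER_CUBIC);b=cv2.resize(b,(396,440),interpolation=cv2.INTER_CUBIC)
o=np.zeros((440,796,3),np.uint8);o[:356,:400]=a;o[:,400:]=b;cv2.imwrite('pics/c4.png',cv2.convertScaleAbs(o,alpha=1.5))
E
```

```text
gA [ 0.5493 -0.0135] -20.10644543559095 [0.0395 0.0693 0.0387 0.067 ] tab 0.04583579808990364 -17.6122136354999
gB [ 0.4349 -0.0253] 191.5847942645371 [0.0379 0.0689 0.0387 0.07  ] tab 0.04399417336333073 -167.67445981168376
rA [0.5549 0.0949] 165.24668744914493 [0.0406 0.0681 0.04   0.0674] tab 0.043368454860666684 163.1769102895294
rB [ 0.6669 -0.1363] 3.302531539386331 [0.041  0.0671 0.0407 0.067 ] tab 0.04878819823290119 1.797067360940141
pegs [[0.5921 0.2097]
 [0.4245 0.2952]
 [0.5088 0.4623]
 [0.6765 0.3776]] [0.5505 0.3362] [0.1332 0.1325 0.1328 0.1327]
front -116.73058064000271
pad [0.5099 0.2603]
bin [[ 0.5662 -0.2865  0.215 ]
 [ 0.5796 -0.4274  0.215 ]
 [ 0.4318 -0.44    0.215 ]
 [ 0.4172 -0.2983  0.215 ]
 [ 0.5834 -0.252   0.215 ]
 [ 0.6077 -0.4484  0.215 ]
 [ 0.4148 -0.4699  0.215 ]
 [ 0.3927 -0.2717  0.215 ]]
cups [[ 0.5531 -0.1279  0.058 ]
 [ 0.4333 -0.13    0.058 ]]
```

View pics/c4.png

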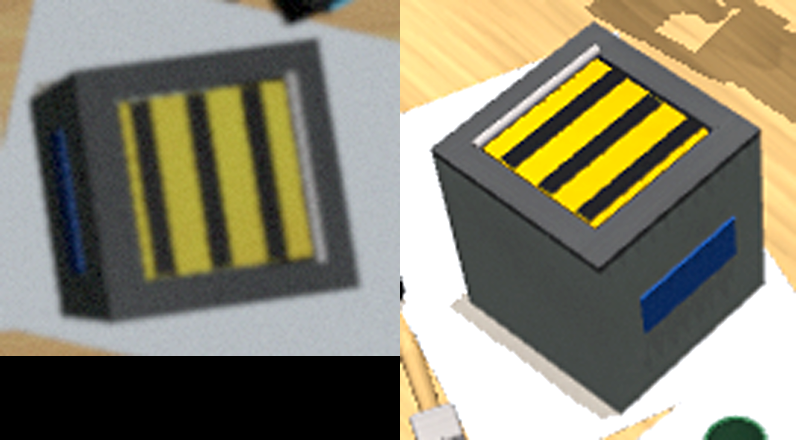

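```bash
cat > plan.py <<'E'
import sys,json
from h import *
def pose():
    s=sensors.state();w,x,y,z=s['tcp_rot'];psi=np.degrees(np.arctan2(2*(x*y+w*z),1-2*(y*y+z*z)))
    tilt=np.degrees(np.arccos(min(1,-(1-2*(x*x+y*y)))))
    print('t %.2f'%s['t'],'p',np.round(s['eef_pos'],4),'psi %.1f tilt %.2f'%(psi,tilt),'gap %.1fmm'%(s['finger_gap']*85.4),'F',np.round(s['wrist_force'],1),'q6 %.0f'%np.degrees(s['q'][5]))
    return np.array(s['eef_pos']),psi
def plan(wps,vmax=.05):
    """wps: x,y,z,psi,grip,[hold rows]"""
    p,psi=pose();n=0
    for x,y,z,a,g,*h in wps:
        d=np.array([x,y,z])-p;da=(a-psi+180)%360-180
        k=max(1,int(np.ceil(np.linalg.norm(d)/vmax)),int(np.ceil(abs(da)/10.5)))
        for i in range(k):
            c,s=np.cos(np.radians(psi)),np.sin(np.radians(psi));e=d/k
            dp=np.round([e[0]*c+e[1]*s,e[0]*s-e[1]*c,-e[2]],4)
            r=round(-da/k,1);psi-=r
            p=p+[dp[0]*c+dp[1]*s,dp[0]*s-dp[1]*c,-dp[2]]
            print(n//8,(dp+0).tolist(),r,g);n+=1
        for i in range(h[0] if h else 0): print(n//8,[0,0,0],0,g);n+=1
    print('rows',n)
E
python3 -c "
from plan import *
plan([(.3,-.36,.26,11.8,.085),(.435,-.0255,.12,11.8,.085)],.06)"
```

```text
t 0.10 p [ 0.1756 -0.6252  0.2302] psi 15.7 tilt 0.11 gap 85.6mm F [-0.7 -0.2 -0.3] q6 -5
0 [0.0383, -0.0443, -0.006] 0.8 0.085
0 [0.0377, -0.0449, -0.006] 0.8 0.085
0 [0.037, -0.0454, -0.006] 0.8 0.085
0 [0.0364, -0.0459, -0.006] 0.8 0.085
0 [0.0358, -0.0464, -0.006] 0.8 0.085
0 [0.0286, -0.0429, 0.02] -0.0 0.085
0 [0.0286, -0.0429, 0.02] -0.0 0.085
0 [0.0286, -0.0429, 0.02] -0.0 0.085
1 [0.0286, -0.0429, 0.02] -0.0 0.085
1 [0.0286, -0.0429, 0.02] -0.0 0.085
1 [0.0286, -0.0429, 0.02] -0.0 0.085
1 [0.0286, -0.0429, 0.02] -0.0 0.085
rows 12
```

Request:
apply_moves(steps=[{"dp": [0.038, -0.045, -0.006], "delta_rot": [0, 0, 0.8], "gripper": 0.085}, {"dp": [0.038, -0.045, -0.006], "delta_rot": [0, 0, 0.8], "gripper": 0.085}, {"dp": [0.037, -0.045, -0.006], "delta_rot": [0, 0, 0.8], "gripper": 0.085}, {"dp": [0.036, -0.046, -0.006], "delta_rot": [0, 0, 0.8], "gripper": 0.085}, {"dp": [0.036, -0.046, -0.006], "delta_rot": [0, 0, 0.8], "gripper": 0.085}, {"dp": [0.0286, -0.043, 0.02], "delta_rot": [0, 0, 0], "gripper": 0.085}, {"dp": [0.0286, -0.043, 0.02], "delta_rot": [0, 0, 0], "gripper": 0.085}, {"dp": [0.0286, -0.043, 0.02], "delta_rot": [0, 0, 0], "gripper": 0.085}])

```text
t: 1.1
eef_pos: [0.3579, -0.2151, 0.2005]
tcp_rot: [0.0, 0.995, 0.102, 0.0]
wrist_force: [1.4, -0.8, 0.3]
finger_gap: 0.991
```

Request:
apply_moves(steps=[{"dp": [0.0286, -0.043, 0.02], "delta_rot": [0, 0, 0], "gripper": 0.085}, {"dp": [0.0286, -0.043, 0.02], "delta_rot": [0, 0, 0], "gripper": 0.085}, {"dp": [0.0286, -0.043, 0.02], "delta_rot": [0, 0, 0], "gripper": 0.085}, {"dp": [0.0286, -0.043, 0.02], "delta_rot": [0, 0, 0], "gripper": 0.085}, {"dp": [0, 0, 0], "delta_rot": [0, 0, 0], "gripper": 0.085}, {"dp": [0, 0, 0], "delta_rot": [0, 0, 0], "gripper": 0.085}, {"dp": [0, 0, 0], "delta_rot": [0, 0, 0], "gripper": 0.085}, {"dp": [0, 0, 0], "delta_rot": [0, 0, 0], "gripper": 0.085}])

```text
t: 2.1
eef_pos: [0.4352, -0.0263, 0.1219]
tcp_rot: [0.0, 0.995, 0.101, 0.001]
wrist_force: [-0.2, -0.9, 0.1]
finger_gap: 0.996
```

```bash
python3 -c "
from plan import *
plan([(.435,-.0255,.005,11.8,.085),(.435,-.0255,.005,11.8,.03,3),(.435,-.0255,.13,11.8,.03)],.03)
shot('scene','s1.png')
a=cv2.imread('pics/s1.png')[150:350,240:440];cv2.imwrite('pics/s1c.png',cv2.resize(a,(600,600)))"
```

```text
t 2.10 p [ 0.4352 -0.0263  0.1219] psi 11.6 tilt 0.07 gap 85.1mm F [-0.2 -0.9  0.1] q6 68
0 [0.0, -0.0002, 0.0292] -0.1 0.085
0 [0.0, -0.0002, 0.0292] -0.1 0.085
0 [0.0, -0.0002, 0.0292] -0.1 0.085
0 [0.0, -0.0002, 0.0292] -0.1 0.085
0 [0.0, 0.0, 0.0001] 0.2 0.03
0 [0, 0, 0] 0 0.03
0 [0, 0, 0] 0 0.03
0 [0, 0, 0] 0 0.03
1 [0.0, 0.0, -0.025] -0.0 0.03
1 [0.0, 0.0, -0.025] -0.0 0.03
1 [0.0, 0.0, -0.025] -0.0 0.03
1 [0.0, 0.0, -0.025] -0.0 0.03
1 [0.0, 0.0, -0.025] -0.0 0.03
rows 13
```

View pics/s1c.png

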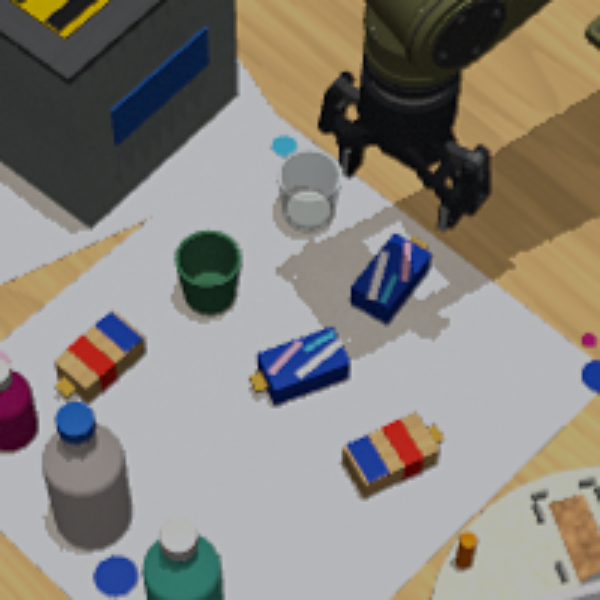

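Request:
apply_moves(steps=[{"dp": [0, 0, 0.029], "delta_rot": [0, 0, 0], "gripper": 0.085}, {"dp": [0, 0, 0.029], "delta_rot": [0, 0, 0], "gripper": 0.085}, {"dp": [0, 0, 0.029], "delta_rot": [0, 0, 0], "gripper": 0.085}, {"dp": [0, 0, 0.029], "delta_rot": [0, 0, 0], "gripper": 0.085}, {"dp": [0, 0, 0], "delta_rot": [0, 0, 0], "gripper": 0.03}, {"dp": [0, 0, 0], "delta_rot": [0, 0, 0], "gripper": 0.03}, {"dp": [0, 0, 0], "delta_rot": [0, 0, 0], "gripper": 0.03}, {"dp": [0, 0, 0], "delta_rot": [0, 0, 0], "gripper": 0.03}], newtons=60)

```text
t: 3.15
eef_pos: [0.4367, -0.0256, 0.0072]
tcp_rot: [0.001, 0.995, 0.102, 0.002]
wrist_force: [-0.6, -0.8, 6.7]
finger_gap: 0.455
```

```bash
python3 -c "
from plan import *
plan([(.435,-.0255,.13,12,.03),(.4,.1,.14,63,.03),(.5108,.2608,.13,63,.03)],.05)"
```

```text
t 3.15 p [ 0.4367 -0.0256  0.0072] psi 11.7 tilt 0.22 gap 38.8mm F [-0.6 -0.8  6.7] q6 68
0 [-0.0005, -0.0002, -0.0409] -0.1 0.03
0 [-0.0005, -0.0002, -0.0409] -0.1 0.03
0 [-0.0005, -0.0002, -0.0409] -0.1 0.03
0 [-0.0017, -0.026, -0.002] -10.2 0.03
0 [0.003, -0.0259, -0.002] -10.2 0.03
0 [0.0075, -0.0249, -0.002] -10.2 0.03
0 [0.0118, -0.0232, -0.002] -10.2 0.03
0 [0.0157, -0.0208, -0.002] -10.2 0.03
1 [0.0484, 0.0064, 0.0025] -0.0 0.03
1 [0.0484, 0.0064, 0.0025] -0.0 0.03
1 [0.0484, 0.0064, 0.0025] -0.0 0.03
1 [0.0484, 0.0064, 0.0025] -0.0 0.03
rows 12
```

Request:
apply_moves(steps=[{"dp": [0, 0, -0.041], "delta_rot": [0, 0, 0], "gripper": 0.03}, {"dp": [0, 0, -0.041], "delta_rot": [0, 0, 0], "gripper": 0.03}, {"dp": [0, 0, -0.041], "delta_rot": [0, 0, 0], "gripper": 0.03}, {"dp": [-0.0017, -0.026, -0.002], "delta_rot": [0, 0, -10.2], "gripper": 0.03}, {"dp": [0.003, -0.026, -0.002], "delta_rot": [0, 0, -10.2], "gripper": 0.03}, {"dp": [0.0075, -0.025, -0.002], "delta_rot": [0, 0, -10.2], "gripper": 0.03}, {"dp": [0.012, -0.023, -0.002], "delta_rot": [0, 0, -10.2], "gripper": 0.03}, {"dp": [0.016, -0.021, -0.002], "delta_rot": [0, 0, -10.2], "gripper": 0.03}])

```text
t: 4.15
eef_pos: [0.4002, 0.1017, 0.1385]
tcp_rot: [0.0, 0.853, 0.523, 0.0]
wrist_force: [0.2, -0.5, -1.5]
finger_gap: 0.454
```

Request:
apply_moves(steps=[{"dp": [0.0484, 0.0064, 0.0025], "delta_rot": [0, 0, 0], "gripper": 0.03}, {"dp": [0.0484, 0.0064, 0.0025], "delta_rot": [0, 0, 0], "gripper": 0.03}, {"dp": [0.0484, 0.0064, 0.0025], "delta_rot": [0, 0, 0], "gripper": 0.03}, {"dp": [0.0484, 0.0064, 0.0025], "delta_rot": [0, 0, 0], "gripper": 0.03}, {"dp": [0, 0, 0], "delta_rot": [0, 0, 0], "gripper": 0.03}, {"dp": [0, 0, 0], "delta_rot": [0, 0, 0], "gripper": 0.03}, {"dp": [0, 0, 0], "delta_rot": [0, 0, 0], "gripper": 0.03}, {"dp": [0, 0, 0], "delta_rot": [0, 0, 0], "gripper": 0.03}])

```text
t: 5.15
eef_pos: [0.512, 0.2604, 0.1287]
tcp_rot: [0.0, 0.854, 0.52, 0.0]
wrist_force: [0.6, 0.3, -0.6]
finger_gap: 0.458
```

```bash
python3 -c "
from plan import *
plan([(.5108,.2608,.075,63,.03)],.05)
a=shot('scene','s2.png')[280:460,350:550,::-1];b=shot('top','t2.png')[200:350,150:290,::-1]
o=np.zeros((540,800,3),np.uint8);o[:360,:400]=cv2.resize(a,(400,360));o[:428,400:]=cv2.resize(b,(400,428));cv2.imwrite('pics/s2c.png',cv2.convertScaleAbs(o,alpha=1.3))"
```

```text
t 5.15 p [0.512  0.2604 0.1287] psi 62.6 tilt 0.03 gap 39.2mm F [ 0.6  0.3 -0.6] q6 49
0 [-0.0001, -0.0006, 0.0268] -0.2 0.03
0 [-0.0001, -0.0006, 0.0268] -0.2 0.03
rows 2
```

View pics/s2c.png

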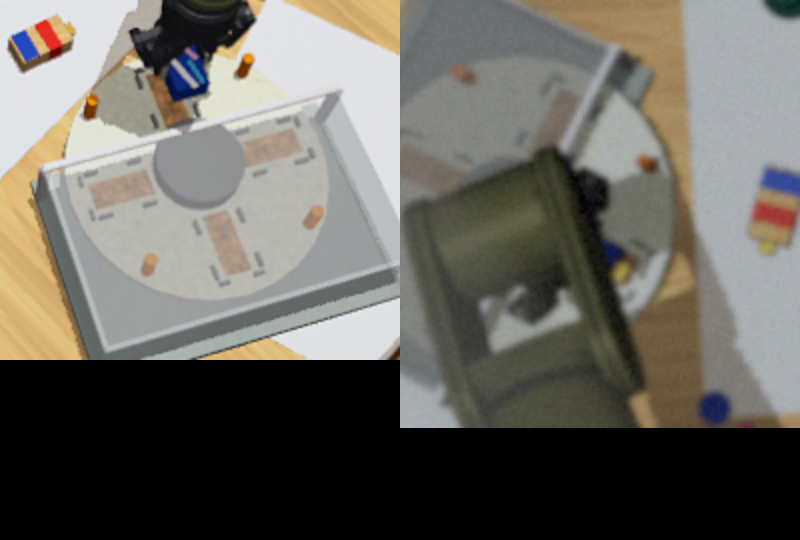

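```bash
python3 -c "
from plan import *
uv=np.array([(91,98),(246,57),(315,212),(150,257)])/2+[350,280]
P=at('scene',uv,.09)[:,:2];c=P.mean(0);print(P,c,np.linalg.norm(P-c,axis=1));f=P[:2].mean(0)-c;print(np.degrees(np.arctan2(f[1],f[0])))
P=at('scene',np.array([(148,72),(176,68),(187,121),(160,127)])/2+[350,280],.046);print(P.mean(0))
uv=np.array([(182,44),(207,68),(203,98),(175,94),(165,65)])/2+[350,280]
print(at('scene',uv,.146))
"
```

```text
[[0.59642701 0.21084928]
 [0.42850651 0.29673289]
 [0.5165937  0.46800273]
 [0.68276942 0.38056286]] [0.55607416 0.33903694] [0.13438909 0.13439917 0.13487358 0.133327  ]
-117.091951521584
[0.51224414 0.25948717 0.046     ]
[[0.49738309 0.2485848  0.146     ]
 [0.49938079 0.2869781  0.146     ]
 [0.52970685 0.30780014 0.146     ]
 [0.54833533 0.28398766 0.146     ]
 [0.53037167 0.25313022 0.146     ]]
```

Request:
apply_moves(steps=[{"dp": [0.001, 0, 0.02], "delta_rot": [0, 0, 0], "gripper": 0.03}, {"dp": [0, 0, 0.02], "delta_rot": [0, 0, 0], "gripper": 0.03}, {"dp": [0, 0, 0.02], "delta_rot": [0, 0, 0], "gripper": 0.03}, {"dp": [0, 0, 0.014], "delta_rot": [0, 0, 0], "gripper": 0.03}, {"dp": [0, 0, 0], "delta_rot": [0, 0, 0], "gripper": 0.03}, {"dp": [0, 0, 0], "delta_rot": [0, 0, 0], "gripper": 0.065}, {"dp": [0, 0, 0], "delta_rot": [0, 0, 0], "gripper": 0.065}, {"dp": [0, 0, 0], "delta_rot": [0, 0, 0], "gripper": 0.065}])

```text
t: 6.25
eef_pos: [0.5127, 0.2621, 0.0543]
tcp_rot: [0.0, 0.854, 0.52, 0.0]
wrist_force: [0.4, 0.6, -0.4]
finger_gap: 0.764
```

```bash
python3 -c "
from plan import *
ax=np.array([.554,.340])
def pk(d,z):a=np.radians(-117+d);return tuple(ax+.135*np.array([np.cos(a),np.sin(a)]))+(z,63,0)
plan([(.513,.2604,.14,63,.065),pk(-59,.14),pk(-59,.062)],.05)"
```

```text
t 6.25 p [0.5127 0.2621 0.0543] psi 62.7 tilt 0.01 gap 65.2mm F [ 0.4  0.6 -0.4] q6 49
0 [-0.0007, 0.0005, -0.0428] -0.2 0.065
0 [-0.0007, 0.0005, -0.0428] -0.2 0.065
0 [0.0067, -0.0384, 0.0] 0.0 0
0 [0.0067, -0.0384, 0.0] 0.0 0
0 [0.0067, -0.0384, 0.0] 0.0 0
0 [0.0001, -0.0001, 0.039] 0.0 0
0 [0.0001, -0.0001, 0.039] 0.0 0
rows 7
```

Request:
apply_moves(steps=[{"dp": [0, 0, -0.043], "delta_rot": [0, 0, 0], "gripper": 0.065}, {"dp": [0, 0, -0.043], "delta_rot": [0, 0, 0], "gripper": 0.065}, {"dp": [0.0065, -0.0385, 0], "delta_rot": [0, 0, 0], "gripper": 0}, {"dp": [0.0065, -0.0385, 0], "delta_rot": [0, 0, 0], "gripper": 0}, {"dp": [0.0065, -0.0385, 0], "delta_rot": [0, 0, 0], "gripper": 0}, {"dp": [0, 0, 0], "delta_rot": [0, 0, 0], "gripper": 0}, {"dp": [0, 0, 0.039], "delta_rot": [0, 0, 0], "gripper": 0}, {"dp": [0, 0, 0.039], "delta_rot": [0, 0, 0], "gripper": 0}])

```text
t: 7.25
eef_pos: [0.4203, 0.3324, 0.0624]
tcp_rot: [0.0, 0.854, 0.52, 0.001]
wrist_force: [-0.3, 0.2, 0.1]
finger_gap: 0.005
```

```bash
python3 -c "
from plan import *
ax=np.array([.554,.340])
def pk(d,z):a=np.radians(-117+d);return tuple(ax+.135*np.array([np.cos(a),np.sin(a)]))+(z,62.8,0)
plan([pk(d,.062) for d in range(-53,38,6)],.05)
a=shot('scene','s3.png')[260:460,350:550,::-1]
cv2.imwrite('pics/s3c.png',cv2.convertScaleAbs(cv2.resize(a,(600,600)),alpha=1.3))"
```

```text
t 7.25 p [0.4203 0.3324 0.0624] psi 62.7 tilt 0.16 gap 0.4mm F [-0.3  0.2  0.1] q6 60
0 [-0.0138, 0.0079, 0.0004] -0.1 0
0 [-0.0108, 0.0092, 0.0] -0.0 0
0 [-0.0097, 0.0102, 0.0] -0.0 0
0 [-0.0087, 0.0111, 0.0] -0.0 0
0 [-0.0074, 0.012, 0.0] -0.0 0
0 [-0.0062, 0.0128, 0.0] -0.0 0
0 [-0.0048, 0.0133, 0.0] -0.0 0
0 [-0.0033, 0.0137, 0.0] -0.0 0
1 [-0.0019, 0.014, 0.0] -0.0 0
1 [-0.0005, 0.0141, 0.0] -0.0 0
1 [0.0011, 0.0141, 0.0] -0.0 0
1 [0.0025, 0.0139, 0.0] -0.0 0
1 [0.0039, 0.0136, 0.0] -0.0 0
1 [0.0054, 0.0131, 0.0] -0.0 0
1 [0.0066, 0.0124, 0.0] -0.0 0
1 [0.008, 0.0117, 0.0] -0.0 0
rows 16
```

View pics/s3c.png

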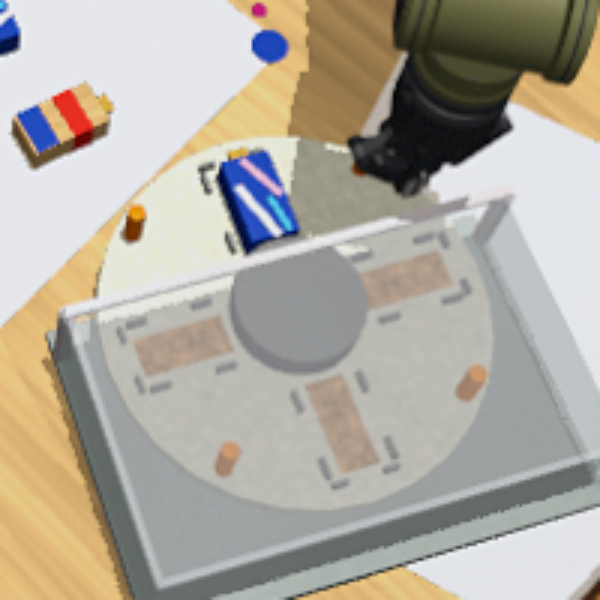

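Request:
apply_moves(steps=[{"dp": [-0.014, 0.008, 0], "delta_rot": [0, 0, 0], "gripper": 0}, {"dp": [-0.011, 0.009, 0], "delta_rot": [0, 0, 0], "gripper": 0}, {"dp": [-0.01, 0.01, 0], "delta_rot": [0, 0, 0], "gripper": 0}, {"dp": [-0.0085, 0.011, 0], "delta_rot": [0, 0, 0], "gripper": 0}, {"dp": [-0.0075, 0.012, 0], "delta_rot": [0, 0, 0], "gripper": 0}, {"dp": [-0.006, 0.013, 0], "delta_rot": [0, 0, 0], "gripper": 0}, {"dp": [-0.005, 0.0135, 0], "delta_rot": [0, 0, 0], "gripper": 0}, {"dp": [-0.0035, 0.0135, 0], "delta_rot": [0, 0, 0], "gripper": 0}])

```text
t: 8.3
eef_pos: [0.4695, 0.232, 0.0621]
tcp_rot: [0.0, 0.854, 0.52, -0.0]
wrist_force: [-0.7, 0.8, 0.2]
finger_gap: 0.0
```

Request:
apply_moves(steps=[{"dp": [-0.002, 0.014, 0], "delta_rot": [0, 0, 0], "gripper": 0}, {"dp": [-0.0005, 0.014, 0], "delta_rot": [0, 0, 0], "gripper": 0}, {"dp": [0.001, 0.014, 0], "delta_rot": [0, 0, 0], "gripper": 0}, {"dp": [0.0025, 0.014, 0], "delta_rot": [0, 0, 0], "gripper": 0}, {"dp": [0.004, 0.0135, 0], "delta_rot": [0, 0, 0], "gripper": 0}, {"dp": [0.0055, 0.013, 0], "delta_rot": [0, 0, 0], "gripper": 0}, {"dp": [0.0065, 0.0125, 0], "delta_rot": [0, 0, 0], "gripper": 0}, {"dp": [0.008, 0.0115, 0], "delta_rot": [0, 0, 0], "gripper": 0}])

```text
t: 9.3
eef_pos: [0.576, 0.2064, 0.0623]
tcp_rot: [-0.0, 0.854, 0.52, 0.0]
wrist_force: [-0.5, 0.5, 0.1]
finger_gap: -0.003
```

```bash
python3 -c "
from plan import *
p,_=pose()
plan([(p[0],p[1],.14,62.7,0),(.5493,-.0135,.13,160.5,.085)],.05)"
```

```text
t 9.30 p [0.576  0.2064 0.0623] psi 62.7 tilt 0.00 gap -0.2mm F [-0.5  0.5  0.1] q6 42
t 9.30 p [0.576  0.2064 0.0623] psi 62.7 tilt 0.00 gap -0.2mm F [-0.5  0.5  0.1] q6 42
0 [0.0, 0.0, -0.0389] -0.0 0
0 [0.0, 0.0, -0.0389] -0.0 0
0 [-0.0208, 0.0077, 0.001] -9.8 0.085
0 [-0.0218, 0.0041, 0.001] -9.8 0.085
0 [-0.0221, 0.0003, 0.001] -9.8 0.085
0 [-0.0219, -0.0035, 0.001] -9.8 0.085
0 [-0.021, -0.0071, 0.001] -9.8 0.085
0 [-0.0194, -0.0106, 0.001] -9.8 0.085
1 [-0.0174, -0.0138, 0.001] -9.8 0.085
1 [-0.0148, -0.0165, 0.001] -9.8 0.085
1 [-0.0117, -0.0188, 0.001] -9.8 0.085
1 [-0.0084, -0.0205, 0.001] -9.8 0.085
rows 12
```

Request:
apply_moves(steps=[{"dp": [0, 0, -0.039], "delta_rot": [0, 0, 0], "gripper": 0}, {"dp": [0, 0, -0.039], "delta_rot": [0, 0, 0], "gripper": 0}, {"dp": [-0.021, 0.0075, 0.001], "delta_rot": [0, 0, -9.8], "gripper": 0.085}, {"dp": [-0.022, 0.004, 0.001], "delta_rot": [0, 0, -9.8], "gripper": 0.085}, {"dp": [-0.022, 0, 0.001], "delta_rot": [0, 0, -9.8], "gripper": 0.085}, {"dp": [-0.022, -0.0035, 0.001], "delta_rot": [0, 0, -9.8], "gripper": 0.085}, {"dp": [-0.021, -0.007, 0.001], "delta_rot": [0, 0, -9.8], "gripper": 0.085}, {"dp": [-0.0195, -0.0105, 0.001], "delta_rot": [0, 0, -9.8], "gripper": 0.085}])

```text
t: 10.3
eef_pos: [0.559, 0.0735, 0.1345]
tcp_rot: [0.0, 0.486, 0.874, 0.0]
wrist_force: [0.4, -0.3, -0.2]
finger_gap: 0.994
```

Request:
apply_moves(steps=[{"dp": [-0.0175, -0.014, 0.001], "delta_rot": [0, 0, -9.8], "gripper": 0.085}, {"dp": [-0.015, -0.0165, 0.001], "delta_rot": [0, 0, -9.8], "gripper": 0.085}, {"dp": [-0.0115, -0.019, 0.001], "delta_rot": [0, 0, -9.8], "gripper": 0.085}, {"dp": [-0.0085, -0.0205, 0.001], "delta_rot": [0, 0, -9.8], "gripper": 0.085}, {"dp": [0, 0, 0], "delta_rot": [0, 0, 0], "gripper": 0.085}, {"dp": [0, 0, 0], "delta_rot": [0, 0, 0], "gripper": 0.085}, {"dp": [0, 0, 0], "delta_rot": [0, 0, 0], "gripper": 0.085}, {"dp": [0, 0, 0], "delta_rot": [0, 0, 0], "gripper": 0.085}])

```text
t: 11.3
eef_pos: [0.5478, -0.0139, 0.1304]
tcp_rot: [-0.0, 0.168, 0.986, 0.0]
wrist_force: [-0.4, -0.3, -0.2]
finger_gap: 0.991
```

```bash
python3 -c "
from plan import *
plan([(.5493,-.0135,.009,160.5,.085)],.03)
a=shot('scene','s4.png')[180:460,230:550,::-1]
cv2.imwrite('pics/s4c.png',cv2.convertScaleAbs(cv2.resize(a,(685,600)),alpha=1.2))"
```

```text
t 11.30 p [ 0.5478 -0.0139  0.1304] psi 160.7 tilt 0.01 gap 84.6mm F [-0.4 -0.3 -0.2] q6 -78
0 [-0.0003, 0.0002, 0.0243] 0.0 0.085
0 [-0.0003, 0.0002, 0.0243] 0.0 0.085
0 [-0.0003, 0.0002, 0.0243] 0.0 0.085
0 [-0.0003, 0.0002, 0.0243] 0.0 0.085
0 [-0.0003, 0.0002, 0.0243] 0.0 0.085
rows 5
```

View pics/s4c.png

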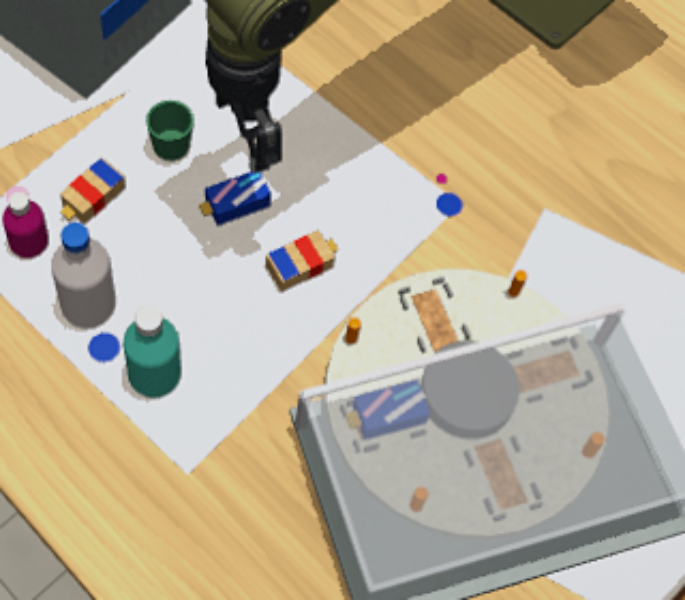

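Request:
apply_moves(steps=[{"dp": [-0.001, 0, 0.03], "delta_rot": [0, 0, 0], "gripper": 0.085}, {"dp": [0, 0, 0.03], "delta_rot": [0, 0, 0], "gripper": 0.085}, {"dp": [0, 0, 0.03], "delta_rot": [0, 0, 0], "gripper": 0.085}, {"dp": [0, 0, 0.031], "delta_rot": [0, 0, 0], "gripper": 0.085}, {"dp": [0, 0, 0], "delta_rot": [0, 0, 0], "gripper": 0.03}, {"dp": [0, 0, 0], "delta_rot": [0, 0, 0], "gripper": 0.03}, {"dp": [0, 0, 0], "delta_rot": [0, 0, 0], "gripper": 0.03}, {"dp": [0, 0, 0], "delta_rot": [0, 0, 0], "gripper": 0.03}], newtons=60)

```text
t: 12.35
eef_pos: [0.5504, -0.0149, 0.0115]
tcp_rot: [0.002, 0.168, 0.986, 0.0]
wrist_force: [0.4, 0.6, 5.8]
finger_gap: 0.453
```

```bash
python3 -c "
from plan import *
plan([(.5493,-.0135,.13,160.5,.03),(.513,.2604,.13,62.8,.03)],.05)"
```

```text
t 12.35 p [ 0.5504 -0.0149  0.0115] psi 160.7 tilt 0.23 gap 38.7mm F [0.4 0.6 5.8] q6 -78
0 [0.0005, 0.0003, -0.0395] 0.1 0.03
0 [0.0005, 0.0003, -0.0395] 0.1 0.03
0 [0.0005, 0.0003, -0.0395] 0.1 0.03
0 [0.0126, 0.0246, 0.0] 9.8 0.03
0 [0.0166, 0.0221, 0.0] 9.8 0.03
0 [0.0201, 0.0189, 0.0] 9.8 0.03
0 [0.0231, 0.0152, 0.0] 9.8 0.03
0 [0.0253, 0.0111, 0.0] 9.8 0.03
1 [0.0268, 0.0066, 0.0] 9.8 0.03
1 [0.0276, 0.0019, 0.0] 9.8 0.03
1 [0.0275, -0.0028, 0.0] 9.8 0.03
1 [0.0266, -0.0074, 0.0] 9.8 0.03
1 [0.025, -0.0118, 0.0] 9.8 0.03
rows 13
```

Request:
apply_moves(steps=[{"dp": [0, 0, -0.04], "delta_rot": [0, 0, 0], "gripper": 0.03}, {"dp": [0, 0, -0.04], "delta_rot": [0, 0, 0], "gripper": 0.03}, {"dp": [0, 0, -0.04], "delta_rot": [0, 0, 0], "gripper": 0.03}, {"dp": [0.0125, 0.0245, 0], "delta_rot": [0, 0, 9.8], "gripper": 0.03}, {"dp": [0.0165, 0.022, 0], "delta_rot": [0, 0, 9.8], "gripper": 0.03}, {"dp": [0.02, 0.019, 0], "delta_rot": [0, 0, 9.8], "gripper": 0.03}, {"dp": [0.023, 0.015, 0], "delta_rot": [0, 0, 9.8], "gripper": 0.03}, {"dp": [0.0255, 0.011, 0], "delta_rot": [0, 0, 9.8], "gripper": 0.03}])

```text
t: 13.35
eef_pos: [0.5294, 0.1225, 0.1295]
tcp_rot: [0.0, 0.564, 0.826, 0.0]
wrist_force: [-0.2, -0.1, -2.1]
finger_gap: 0.457
```

Request:
apply_moves(steps=[{"dp": [0.027, 0.0065, 0], "delta_rot": [0, 0, 9.8], "gripper": 0.03}, {"dp": [0.0275, 0.002, 0], "delta_rot": [0, 0, 9.8], "gripper": 0.03}, {"dp": [0.0275, -0.003, 0], "delta_rot": [0, 0, 9.8], "gripper": 0.03}, {"dp": [0.0265, -0.0075, 0], "delta_rot": [0, 0, 9.8], "gripper": 0.03}, {"dp": [0.025, -0.012, 0], "delta_rot": [0, 0, 9.8], "gripper": 0.03}, {"dp": [0, 0, 0], "delta_rot": [0, 0, 0], "gripper": 0.03}, {"dp": [0, 0, 0], "delta_rot": [0, 0, 0], "gripper": 0.03}, {"dp": [0, 0, 0], "delta_rot": [0, 0, 0], "gripper": 0.03}])

```text
t: 14.35
eef_pos: [0.5104, 0.2578, 0.1293]
tcp_rot: [0.0, 0.854, 0.52, -0.0]
wrist_force: [-0.4, -0.6, -1.6]
finger_gap: 0.45
```

```bash
python3 -c "
from plan import *
plan([(.513,.261,.057,62.8,.03)],.02)
a=shot('scene','s5.png')[280:460,350:550,::-1];cv2.imwrite('pics/s5c.png',cv2.convertScaleAbs(cv2.resize(a,(600,540)),alpha=1.3))"
```

```text
t 14.35 p [0.5104 0.2578 0.1293] psi 62.7 tilt 0.02 gap 38.4mm F [-0.4 -0.6 -1.6] q6 49
0 [0.001, 0.0002, 0.0181] -0.0 0.03
0 [0.001, 0.0002, 0.0181] -0.0 0.03
0 [0.001, 0.0002, 0.0181] -0.0 0.03
0 [0.001, 0.0002, 0.0181] -0.0 0.03
rows 4
```

View pics/s5c.png

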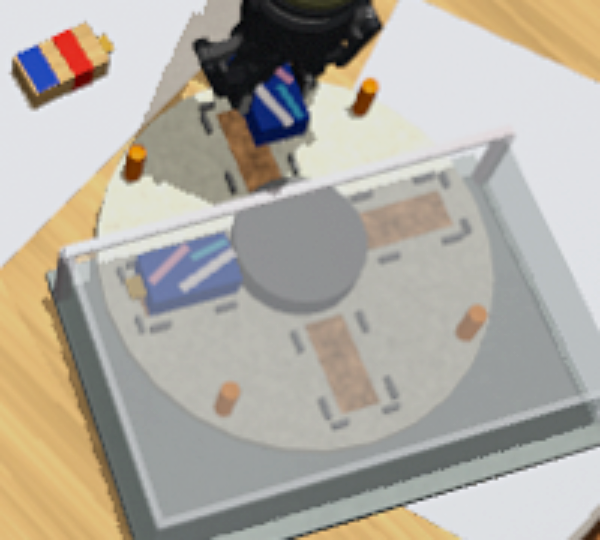

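Request:
apply_moves(steps=[{"dp": [0.001, 0, 0.018], "delta_rot": [0, 0, 0], "gripper": 0.03}, {"dp": [0.001, 0, 0.018], "delta_rot": [0, 0, 0], "gripper": 0.03}, {"dp": [0.001, 0.0005, 0.018], "delta_rot": [0, 0, 0], "gripper": 0.03}, {"dp": [0.001, 0.0005, 0.017], "delta_rot": [0, 0, 0], "gripper": 0.03}, {"dp": [0, 0, 0], "delta_rot": [0, 0, 0], "gripper": 0.03}, {"dp": [0, 0, 0], "delta_rot": [0, 0, 0], "gripper": 0.065}, {"dp": [0, 0, 0], "delta_rot": [0, 0, 0], "gripper": 0.065}, {"dp": [0, 0, 0], "delta_rot": [0, 0, 0], "gripper": 0.065}])

```text
t: 15.4
eef_pos: [0.5131, 0.2618, 0.0584]
tcp_rot: [0.0, 0.854, 0.52, 0.0]
wrist_force: [0.1, 0.2, 1.0]
finger_gap: 0.761
```

Request:
apply_moves(steps=[{"dp": [0, 0, -0.041], "delta_rot": [0, 0, 0], "gripper": 0.065}, {"dp": [0, 0, -0.041], "delta_rot": [0, 0, 0], "gripper": 0.065}, {"dp": [0.0065, -0.0385, 0], "delta_rot": [0, 0, 0], "gripper": 0}, {"dp": [0.0065, -0.0385, 0], "delta_rot": [0, 0, 0], "gripper": 0}, {"dp": [0.0065, -0.0385, 0], "delta_rot": [0, 0, 0], "gripper": 0}, {"dp": [0, 0, 0], "delta_rot": [0, 0, 0], "gripper": 0}, {"dp": [0, 0, 0.039], "delta_rot": [0, 0, 0], "gripper": 0}, {"dp": [0, 0, 0.038], "delta_rot": [0, 0, 0], "gripper": 0}])

```text
t: 16.4
eef_pos: [0.4206, 0.3321, 0.0633]
tcp_rot: [0.0, 0.854, 0.52, 0.001]
wrist_force: [0.4, -1.0, -0.4]
finger_gap: 0.004
```

```bash
python3 -c "
from plan import *
pose()
a=shot('scene','s6.png')[180:460,230:550,::-1];cv2.imwrite('pics/s6c.png',cv2.convertScaleAbs(cv2.resize(a,(685,600)),alpha=1.3))"
```

```text
t 16.40 p [0.4206 0.3321 0.0633] psi 62.7 tilt 0.15 gap 0.4mm F [ 0.4 -1.  -0.4] q6 60
```

View pics/s6c.png

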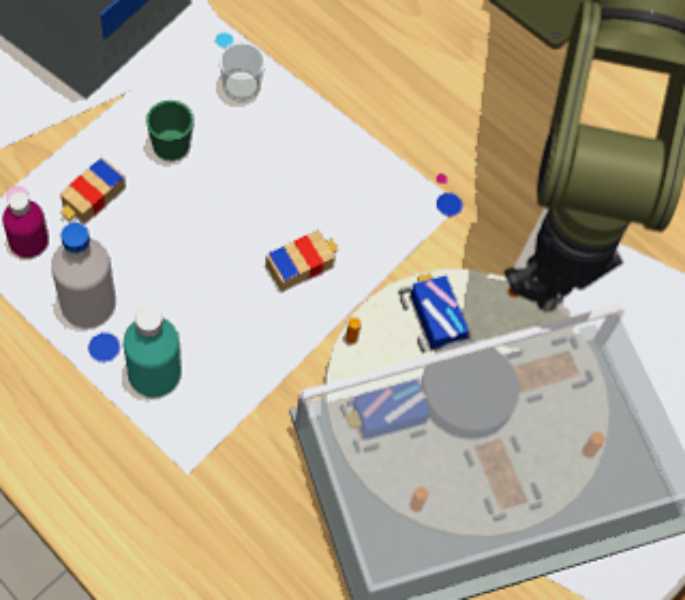

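Request:
apply_moves(steps=[{"dp": [-0.014, 0.008, 0], "delta_rot": [0, 0, 0], "gripper": 0}, {"dp": [-0.011, 0.009, 0], "delta_rot": [0, 0, 0], "gripper": 0}, {"dp": [-0.01, 0.01, 0], "delta_rot": [0, 0, 0], "gripper": 0}, {"dp": [-0.0085, 0.011, 0], "delta_rot": [0, 0, 0], "gripper": 0}, {"dp": [-0.0075, 0.012, 0], "delta_rot": [0, 0, 0], "gripper": 0}, {"dp": [-0.006, 0.013, 0], "delta_rot": [0, 0, 0], "gripper": 0}, {"dp": [-0.005, 0.0135, 0], "delta_rot": [0, 0, 0], "gripper": 0}, {"dp": [-0.0035, 0.0135, 0], "delta_rot": [0, 0, 0], "gripper": 0}])

```text
t: 17.45
eef_pos: [0.4698, 0.2317, 0.063]
tcp_rot: [0.0, 0.854, 0.52, -0.0]
wrist_force: [-0.6, 2.0, 0.0]
finger_gap: -0.0
```

Request:
apply_moves(steps=[{"dp": [-0.002, 0.014, 0], "delta_rot": [0, 0, 0], "gripper": 0}, {"dp": [-0.0005, 0.014, 0], "delta_rot": [0, 0, 0], "gripper": 0}, {"dp": [0.001, 0.014, 0], "delta_rot": [0, 0, 0], "gripper": 0}, {"dp": [0.0025, 0.014, 0], "delta_rot": [0, 0, 0], "gripper": 0}, {"dp": [0.004, 0.0135, 0], "delta_rot": [0, 0, 0], "gripper": 0}, {"dp": [0.0055, 0.013, 0], "delta_rot": [0, 0, 0], "gripper": 0}, {"dp": [0.0065, 0.0125, 0], "delta_rot": [0, 0, 0], "gripper": 0}, {"dp": [0.008, 0.0115, 0], "delta_rot": [0, 0, 0], "gripper": 0}])

```text
t: 18.45
eef_pos: [0.5764, 0.2061, 0.0633]
tcp_rot: [-0.0, 0.854, 0.52, -0.0]
wrist_force: [0.4, 0.4, 0.2]
finger_gap: 0.002
```

```bash
python3 -c "
from plan import *
p,_=pose()
plan([(p[0],p[1],.14,62.7,0),(.5549,.0949,.13,-15,.085)],.05)"
```

```text
t 18.45 p [0.5764 0.2061 0.0633] psi 62.7 tilt 0.00 gap 0.2mm F [0.4 0.4 0.2] q6 42
t 18.45 p [0.5764 0.2061 0.0633] psi 62.7 tilt 0.00 gap 0.2mm F [0.4 0.4 0.2] q6 42
0 [0.0, 0.0, -0.0384] -0.0 0
0 [0.0, 0.0, -0.0384] -0.0 0
0 [-0.0136, 0.004, 0.0013] 9.7 0.085
0 [-0.0127, 0.0062, 0.0013] 9.7 0.085
0 [-0.0115, 0.0083, 0.0013] 9.7 0.085
0 [-0.0099, 0.0101, 0.0013] 9.7 0.085
0 [-0.0081, 0.0116, 0.0013] 9.7 0.085
0 [-0.006, 0.0128, 0.0013] 9.7 0.085
1 [-0.0038, 0.0136, 0.0013] 9.7 0.085
1 [-0.0014, 0.0141, 0.0013] 9.7 0.085
rows 10
```

Request:
apply_moves(steps=[{"dp": [0, 0, -0.0385], "delta_rot": [0, 0, 0], "gripper": 0}, {"dp": [0, 0, -0.0385], "delta_rot": [0, 0, 0], "gripper": 0}, {"dp": [-0.0135, 0.004, 0.0013], "delta_rot": [0, 0, 9.7], "gripper": 0.085}, {"dp": [-0.0125, 0.006, 0.0013], "delta_rot": [0, 0, 9.7], "gripper": 0.085}, {"dp": [-0.0115, 0.008, 0.0013], "delta_rot": [0, 0, 9.7], "gripper": 0.085}, {"dp": [-0.01, 0.01, 0.0013], "delta_rot": [0, 0, 9.7], "gripper": 0.085}, {"dp": [-0.008, 0.0115, 0.0013], "delta_rot": [0, 0, 9.7], "gripper": 0.085}, {"dp": [-0.006, 0.013, 0.0013], "delta_rot": [0, 0, 9.7], "gripper": 0.085}])

```text
t: 19.45
eef_pos: [0.5594, 0.1229, 0.1326]
tcp_rot: [-0.0, 0.999, 0.037, 0.0]
wrist_force: [0.2, -0.4, -0.7]
finger_gap: 0.995
```

Request:
apply_moves(steps=[{"dp": [-0.004, 0.0135, 0.0013], "delta_rot": [0, 0, 9.7], "gripper": 0.085}, {"dp": [-0.0014, 0.014, 0.0013], "delta_rot": [0, 0, 9.7], "gripper": 0.085}, {"dp": [0, 0, 0], "delta_rot": [0, 0, 0], "gripper": 0.085}, {"dp": [0, 0, 0], "delta_rot": [0, 0, 0], "gripper": 0.085}, {"dp": [0, 0, 0], "delta_rot": [0, 0, 0], "gripper": 0.085}, {"dp": [0, 0, 0], "delta_rot": [0, 0, 0], "gripper": 0.085}, {"dp": [0, 0, 0], "delta_rot": [0, 0, 0], "gripper": 0.085}, {"dp": [0, 0, 0], "delta_rot": [0, 0, 0], "gripper": 0.085}])

```text
t: 20.45
eef_pos: [0.5535, 0.0956, 0.1299]
tcp_rot: [-0.0, 0.992, -0.13, 0.0]
wrist_force: [0.4, 0.8, -0.2]
finger_gap: 0.994
```

```bash
cat >> h.py <<'E'
def reds(im):
    im=im.astype(int);m=((im[...,0]>120)&(im[...,1]<60)&(im[...,2]<60)).astype(np.uint8);m[:200]=0;m[:,400:]=0;m[:,:225]=0
    n,_,s,c=cv2.connectedComponentsWithStats(m)
    for i in range(1,n):
        if s[i,4]>15: print('red',c[i].round(1),s[i,4],at('scene',[c[i]],.025)[0].round(4))
E
python3 -c "
from plan import *
reds(cv2.imread('pics/scene0.png')[:,:,::-1])
plan([(.5549,.0949,.012,-15,.085)],.03)
im=shot('scene','s7.png');reds(im)
"
```

```text
red [270.  268.3] 87 [ 0.6823 -0.1375  0.025 ]
red [373.7 297.2] 95 [0.5487 0.0986 0.025 ]
t 20.45 p [0.5535 0.0956 0.1299] psi -14.9 tilt 0.00 gap 84.9mm F [ 0.4  0.8 -0.2] q6 109
0 [0.0004, 0.0001, 0.0295] 0.0 0.085
0 [0.0004, 0.0001, 0.0295] 0.0 0.085
0 [0.0004, 0.0001, 0.0295] 0.0 0.085
0 [0.0004, 0.0001, 0.0295] 0.0 0.085
rows 4
red [270.1 268.4] 87 [ 0.6823 -0.1372  0.025 ]
red [373.8 297.1] 95 [0.5483 0.0986 0.025 ]
```

Request:
apply_moves(steps=[{"dp": [0.001, 0, 0.0295], "delta_rot": [0, 0, 0], "gripper": 0.085}, {"dp": [0.0005, 0, 0.0295], "delta_rot": [0, 0, 0], "gripper": 0.085}, {"dp": [0, 0, 0.0295], "delta_rot": [0, 0, 0], "gripper": 0.085}, {"dp": [0, 0, 0.0295], "delta_rot": [0, 0, 0], "gripper": 0.085}, {"dp": [0, 0, 0], "delta_rot": [0, 0, 0], "gripper": 0.03}, {"dp": [0, 0, 0], "delta_rot": [0, 0, 0], "gripper": 0.03}, {"dp": [0, 0, 0], "delta_rot": [0, 0, 0], "gripper": 0.03}, {"dp": [0, 0, 0], "delta_rot": [0, 0, 0], "gripper": 0.03}], newtons=60)

```text
t: 21.5
eef_pos: [0.5567, 0.0953, 0.0141]
tcp_rot: [-0.0, 0.992, -0.13, 0.002]
wrist_force: [-0.1, 0.9, 4.7]
finger_gap: 0.452
```

```bash
python3 -c "
from plan import *
plan([(.5549,.0949,.15,-15,.03),(.52,-.1,.28,6.7,.03),(.499,-.362,.28,6.7,.03,2)],.055)"
```

```text
t 21.50 p [0.5567 0.0953 0.0141] psi -14.9 tilt 0.23 gap 38.6mm F [-0.1  0.9  4.7] q6 109
0 [-0.0005, 0.0003, -0.0453] 0.0 0.03
0 [-0.0005, 0.0003, -0.0453] 0.0 0.03
0 [-0.0005, 0.0003, -0.0453] 0.0 0.03
0 [0.0033, 0.0394, -0.026] -4.3 0.03
0 [0.0003, 0.0396, -0.026] -4.3 0.03
0 [-0.0027, 0.0395, -0.026] -4.3 0.03
0 [-0.0056, 0.0392, -0.026] -4.3 0.03
0 [-0.0085, 0.0387, -0.026] -4.3 0.03
1 [-0.0102, 0.0516, 0.0] -0.0 0.03
1 [-0.0102, 0.0516, 0.0] -0.0 0.03
1 [-0.0102, 0.0516, 0.0] -0.0 0.03
1 [-0.0102, 0.0516, 0.0] -0.0 0.03
1 [-0.0102, 0.0516, 0.0] -0.0 0.03
1 [0, 0, 0] 0 0.03
1 [0, 0, 0] 0 0.03
rows 15
```

Request:
apply_moves(steps=[{"dp": [0, 0, -0.045], "delta_rot": [0, 0, 0], "gripper": 0.03}, {"dp": [0, 0, -0.045], "delta_rot": [0, 0, 0], "gripper": 0.03}, {"dp": [0, 0, -0.045], "delta_rot": [0, 0, 0], "gripper": 0.03}, {"dp": [0.003, 0.0395, -0.026], "delta_rot": [0, 0, -4.3], "gripper": 0.03}, {"dp": [0, 0.0395, -0.026], "delta_rot": [0, 0, -4.3], "gripper": 0.03}, {"dp": [-0.003, 0.0395, -0.026], "delta_rot": [0, 0, -4.3], "gripper": 0.03}, {"dp": [-0.0055, 0.039, -0.026], "delta_rot": [0, 0, -4.3], "gripper": 0.03}, {"dp": [-0.0085, 0.039, -0.026], "delta_rot": [0, 0, -4.3], "gripper": 0.03}])

```text
t: 22.5
eef_pos: [0.5185, -0.1007, 0.278]
tcp_rot: [0.0, 0.998, 0.059, 0.0]
wrist_force: [0.1, 0.3, -0.8]
finger_gap: 0.451
```

Request:
apply_moves(steps=[{"dp": [-0.01, 0.0515, 0], "delta_rot": [0, 0, 0], "gripper": 0.03}, {"dp": [-0.01, 0.0515, 0], "delta_rot": [0, 0, 0], "gripper": 0.03}, {"dp": [-0.01, 0.0515, 0], "delta_rot": [0, 0, 0], "gripper": 0.03}, {"dp": [-0.01, 0.0515, 0], "delta_rot": [0, 0, 0], "gripper": 0.03}, {"dp": [-0.01, 0.0515, 0], "delta_rot": [0, 0, 0], "gripper": 0.03}, {"dp": [0, 0, 0], "delta_rot": [0, 0, 0], "gripper": 0.03}, {"dp": [0, 0, 0], "delta_rot": [0, 0, 0], "gripper": 0.03}, {"dp": [0, 0, 0], "delta_rot": [0, 0, 0], "gripper": 0.03}])

```text
t: 23.5
eef_pos: [0.4993, -0.36, 0.277]
tcp_rot: [-0.0, 0.998, 0.058, 0.0]
wrist_force: [-0.3, 0.8, -1.3]
finger_gap: 0.451
```

```bash
python3 -c "
from plan import *
plan([(.499,-.362,.155,6.7,.03)],.025)
im=shot('scene','s8.png');reds(im);a=im[60:440,180:600,::-1];cv2.imwrite('pics/s8c.png',cv2.resize(a,(660,597)))"
```

```text
t 23.50 p [ 0.4993 -0.36    0.277 ] psi 6.7 tilt 0.01 gap 38.5mm F [-0.3  0.8 -1.3] q6 43
0 [-0.0001, 0.0004, 0.0244] -0.0 0.03
0 [-0.0001, 0.0004, 0.0244] -0.0 0.03
0 [-0.0001, 0.0004, 0.0244] -0.0 0.03
0 [-0.0001, 0.0004, 0.0244] -0.0 0.03
0 [-0.0001, 0.0004, 0.0244] -0.0 0.03
rows 5
red [270.1 268.4] 88 [ 0.6824 -0.1374  0.025 ]
```

View pics/s8c.png

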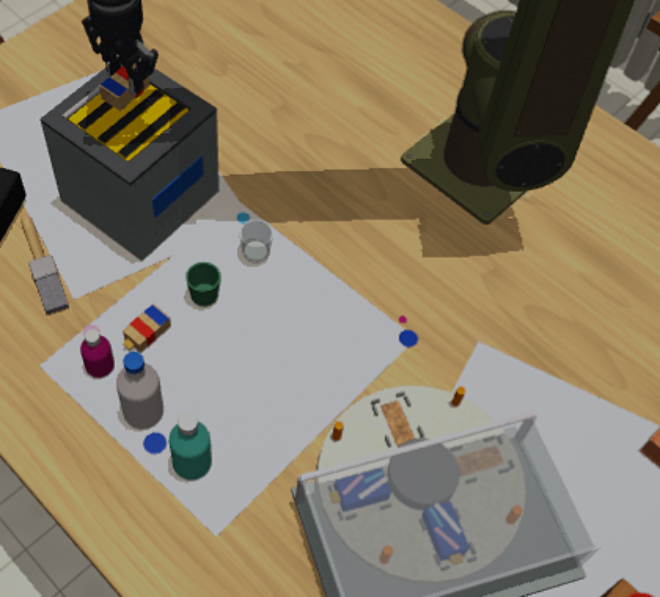

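Request:
apply_moves(steps=[{"dp": [0, 0.001, 0.02], "delta_rot": [0, 0, 0], "gripper": 0.03}, {"dp": [0, 0, 0.02], "delta_rot": [0, 0, 0], "gripper": 0.03}, {"dp": [0, 0, 0.02], "delta_rot": [0, 0, 0], "gripper": 0.03}, {"dp": [0, 0, 0.02], "delta_rot": [0, 0, 0], "gripper": 0.03}, {"dp": [0, 0, 0.02], "delta_rot": [0, 0, 0], "gripper": 0.03}, {"dp": [0, 0, 0.02], "delta_rot": [0, 0, 0], "gripper": 0.03}, {"dp": [0, 0, 0], "delta_rot": [0, 0, 0], "gripper": 0.03}, {"dp": [0, 0, 0], "delta_rot": [0, 0, 0], "gripper": 0.03}])

```text
t: 24.55
eef_pos: [0.4987, -0.3614, 0.1559]
tcp_rot: [-0.001, 0.998, 0.058, -0.001]
wrist_force: [-0.4, 2.1, 0.9]
finger_gap: 0.449
```

Request:
apply_moves(steps=[{"dp": [0, 0, 0], "delta_rot": [0, 0, 0], "gripper": 0.07}, {"dp": [0, 0, 0], "delta_rot": [0, 0, 0], "gripper": 0.07}, {"dp": [0, 0, 0], "delta_rot": [0, 0, 0], "gripper": 0.07}, {"dp": [0, 0, 0], "delta_rot": [0, 0, 0], "gripper": 0.07}, {"dp": [0, 0, 0], "delta_rot": [0, 0, 0], "gripper": 0.07}, {"dp": [0, 0, 0], "delta_rot": [0, 0, 0], "gripper": 0.07}, {"dp": [0, 0, 0], "delta_rot": [0, 0, 0], "gripper": 0.07}, {"dp": [0, 0, 0], "delta_rot": [0, 0, 0], "gripper": 0.07}])

```text
t: 25.55
eef_pos: [0.4993, -0.3611, 0.1572]
tcp_rot: [-0.001, 0.998, 0.058, 0.0]
wrist_force: [-0.6, 5.8, -0.2]
finger_gap: 0.817
```

```bash
python3 -c "
from plan import *
pose()
im=shot('scene','s9.png');reds(im);a=im[60:220,180:340,::-1];b=shot('top','t9.png')[220:350,400:530,::-1]
cv2.imwrite('pics/s9c.png',np.hstack([cv2.resize(a,(400,400)),cv2.convertScaleAbs(cv2.resize(b,(400,400)),alpha=1.6)]))"
```

```text
t 25.55 p [ 0.4993 -0.3611  0.1572] psi 6.6 tilt 0.12 gap 69.8mm F [-0.6  5.8 -0.2] q6 42
red [270.1 268.4] 88 [ 0.6824 -0.1374  0.025 ]
```

View pics/s9c.png

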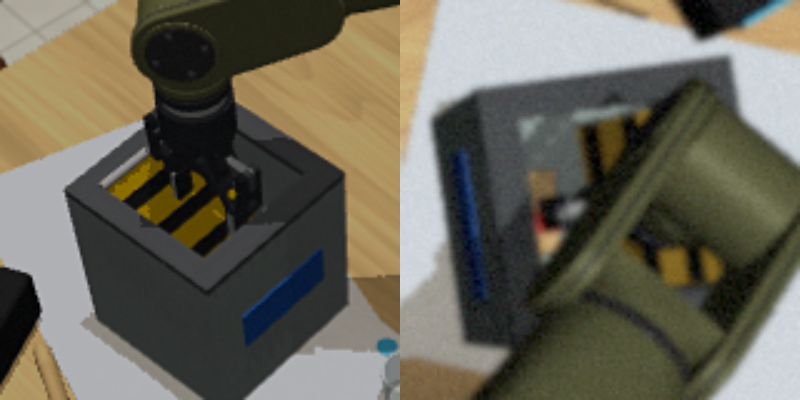

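Request:
apply_moves(steps=[{"dp": [0, 0, -0.016], "delta_rot": [0, 0, 0], "gripper": 0.07}, {"dp": [0, 0, -0.016], "delta_rot": [0, 0, 0], "gripper": 0.07}, {"dp": [0, 0, -0.016], "delta_rot": [0, 0, 0], "gripper": 0.07}, {"dp": [0, 0, -0.016], "delta_rot": [0, 0, 0], "gripper": 0.07}, {"dp": [0, 0, -0.016], "delta_rot": [0, 0, 0], "gripper": 0.07}, {"dp": [0, 0, -0.016], "delta_rot": [0, 0, 0], "gripper": 0.07}, {"dp": [0, 0, -0.016], "delta_rot": [0, 0, 0], "gripper": 0.07}, {"dp": [0, 0, -0.016], "delta_rot": [0, 0, 0], "gripper": 0.07}])

```text
t: 26.65
eef_pos: [0.4992, -0.3623, 0.2859]
tcp_rot: [0.0, 0.998, 0.057, -0.0]
wrist_force: [0.1, -0.6, -0.2]
finger_gap: 0.818
```

```bash
python3 -c "
from plan import *
im=shot('scene');reds(im)
b0=cv2.imread('pics/top0.png')[:,:,::-1].astype(int);b=shot('top','t10.png').astype(int)
m=np.abs(b-b0).max(2)>45;print('top diff cup/bin-left region',m[240:340,415:470].sum())
s0=cv2.imread('pics/scene0.png')[:,:,::-1].astype(int);d=np.abs(im.astype(int)-s0).max(2)>45;print('scene stripes diff',d[125:165,240:300].sum())
plan([(.57,-.2,.27,3.3,.085),(.665,-.1365,.15,3.3,.085)],.05)"
```

```text
red [270.1 268.4] 88 [ 0.6824 -0.1374  0.025 ]
top diff cup/bin-left region 492
scene stripes diff 508
t 26.75 p [ 0.5001 -0.3629  0.2879] psi 6.6 tilt 0.25 gap 70.1mm F [ 0.1 -0.5  0.2] q6 42
0 [0.022, -0.0385, 0.0045] 0.8 0.085
0 [0.0215, -0.0388, 0.0045] 0.8 0.085
0 [0.021, -0.0391, 0.0045] 0.8 0.085
0 [0.0204, -0.0393, 0.0045] 0.8 0.085
0 [0.0247, -0.0144, 0.03] 0.0 0.085
0 [0.0247, -0.0144, 0.03] 0.0 0.085
0 [0.0247, -0.0144, 0.03] 0.0 0.085
0 [0.0247, -0.0144, 0.03] 0.0 0.085
rows 8
```

Request:
apply_moves(steps=[{"dp": [0.022, -0.0385, 0.0045], "delta_rot": [0, 0, 0.8], "gripper": 0.085}, {"dp": [0.0215, -0.039, 0.0045], "delta_rot": [0, 0, 0.8], "gripper": 0.085}, {"dp": [0.021, -0.039, 0.0045], "delta_rot": [0, 0, 0.8], "gripper": 0.085}, {"dp": [0.0205, -0.0395, 0.0045], "delta_rot": [0, 0, 0.8], "gripper": 0.085}, {"dp": [0.0245, -0.0145, 0.03], "delta_rot": [0, 0, 0], "gripper": 0.085}, {"dp": [0.0245, -0.0145, 0.03], "delta_rot": [0, 0, 0], "gripper": 0.085}, {"dp": [0.0245, -0.0145, 0.03], "delta_rot": [0, 0, 0], "gripper": 0.085}, {"dp": [0.0245, -0.0145, 0.03], "delta_rot": [0, 0, 0], "gripper": 0.085}])

```text
t: 27.75
eef_pos: [0.664, -0.1345, 0.1452]
tcp_rot: [-0.0, 1.0, 0.03, -0.001]
wrist_force: [-0.3, 0.7, 0.2]
finger_gap: 0.998
```

```bash
python3 -c "
from plan import *
im=shot('scene','s11.png');reds(im)
b=shot('top','t11.png')
# pigment cap/body in original top image
print('pig',at('top',[(369,187),(369,200)],.1)[:, :2],at('top',[(369,200)],.07)[:, :2], at('scene',[(241,297)],0))
plan([(.664,-.1365,.012,3.3,.085)],.03)
cv2.imwrite('pics/c11.png',np.hstack([cv2.resize(im[160:340,200:360,::-1],(400,450)),cv2.convertScaleAbs(cv2.resize(b[230:365,390:510,::-1],(400,450)),alpha=1.5)]))"
```

```text
red [270.  268.1] 91 [ 0.682  -0.1379  0.025 ]
pig [[ 0.76469794 -0.13709823]
 [ 0.73036586 -0.13592135]] [[ 0.7369121  -0.13882243]] [[ 0.78128024 -0.13603048  0.        ]]
t 27.85 p [ 0.6621 -0.1328  0.141 ] psi 3.5 tilt 0.51 gap 84.8mm F [-1.  -0.3 -1.1] q6 71
0 [0.0003, 0.0008, 0.0258] 0.0 0.085
0 [0.0003, 0.0008, 0.0258] 0.0 0.085
0 [0.0003, 0.0008, 0.0258] 0.0 0.085
0 [0.0003, 0.0008, 0.0258] 0.0 0.085
0 [0.0003, 0.0008, 0.0258] 0.0 0.085
rows 5
```

View pics/c11.png

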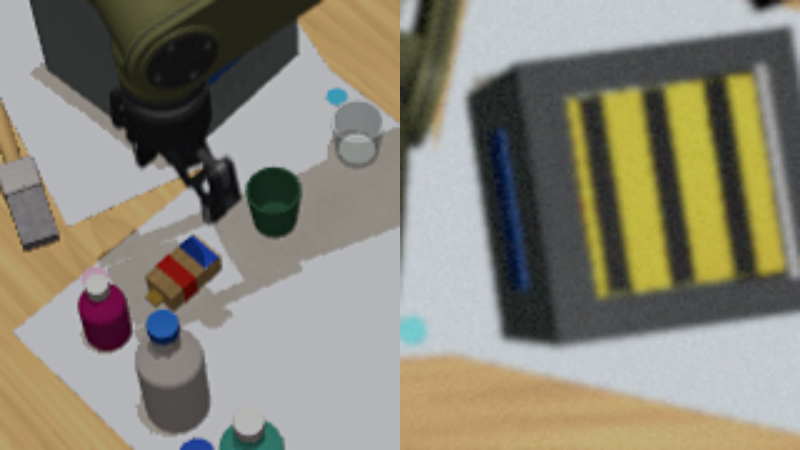

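Request:
apply_moves(steps=[{"dp": [0.001, 0.002, 0.026], "delta_rot": [0, 0, 0], "gripper": 0.085}, {"dp": [0, 0, 0.026], "delta_rot": [0, 0, 0], "gripper": 0.085}, {"dp": [0, 0, 0.026], "delta_rot": [0, 0, 0], "gripper": 0.085}, {"dp": [0, 0, 0.026], "delta_rot": [0, 0, 0], "gripper": 0.085}, {"dp": [0, 0, 0.026], "delta_rot": [0, 0, 0], "gripper": 0.085}, {"dp": [0, 0, 0], "delta_rot": [0, 0, 0], "gripper": 0.03}, {"dp": [0, 0, 0], "delta_rot": [0, 0, 0], "gripper": 0.03}, {"dp": [0, 0, 0], "delta_rot": [0, 0, 0], "gripper": 0.03}], newtons=60)

```text
t: 28.85
eef_pos: [0.6665, -0.1378, 0.0199]
tcp_rot: [0.001, 1.0, 0.03, 0.002]
wrist_force: [0.7, 1.0, 0.2]
finger_gap: 0.452
```

Request:
apply_moves(steps=[{"dp": [0, 0, 0], "delta_rot": [0, 0, 0], "gripper": 0.03}, {"dp": [0, 0, 0], "delta_rot": [0, 0, 0], "gripper": 0.03}, {"dp": [0, 0, -0.02], "delta_rot": [0, 0, 0], "gripper": 0.03}, {"dp": [0, 0, -0.05], "delta_rot": [0, 0, 0], "gripper": 0.03}, {"dp": [0, 0, -0.05], "delta_rot": [0, 0, 0], "gripper": 0.03}, {"dp": [0, 0, -0.05], "delta_rot": [0, 0, 0], "gripper": 0.03}, {"dp": [0, 0, -0.05], "delta_rot": [0, 0, 0], "gripper": 0.03}, {"dp": [0, 0, -0.05], "delta_rot": [0, 0, 0], "gripper": 0.03}])

```text
t: 29.85
eef_pos: [0.6642, -0.1369, 0.2896]
tcp_rot: [0.0, 1.0, 0.03, 0.0]
wrist_force: [1.2, 0.4, -1.0]
finger_gap: 0.445
```

```bash
python3 -c "
from plan import *
plan([(.499,-.362,.28,6.7,.03)],.05)"
```

```text
t 29.85 p [ 0.6642 -0.1369  0.2896] psi 3.4 tilt 0.03 gap 38.0mm F [ 1.2  0.4 -1. ] q6 70
0 [-0.0297, 0.0358, 0.0016] -0.6 0.03
0 [-0.0301, 0.0355, 0.0016] -0.6 0.03
0 [-0.0304, 0.0352, 0.0016] -0.6 0.03
0 [-0.0308, 0.0349, 0.0016] -0.6 0.03
0 [-0.0312, 0.0346, 0.0016] -0.6 0.03
0 [-0.0315, 0.0342, 0.0016] -0.6 0.03
rows 6
```

Request:
apply_moves(steps=[{"dp": [-0.03, 0.036, 0.001], "delta_rot": [0, 0, -0.6], "gripper": 0.03}, {"dp": [-0.03, 0.0355, 0.001], "delta_rot": [0, 0, -0.6], "gripper": 0.03}, {"dp": [-0.0305, 0.035, 0.001], "delta_rot": [0, 0, -0.6], "gripper": 0.03}, {"dp": [-0.031, 0.035, 0.001], "delta_rot": [0, 0, -0.6], "gripper": 0.03}, {"dp": [-0.031, 0.0345, 0.001], "delta_rot": [0, 0, -0.6], "gripper": 0.03}, {"dp": [-0.0315, 0.034, 0.001], "delta_rot": [0, 0, -0.6], "gripper": 0.03}, {"dp": [0, 0, 0], "delta_rot": [0, 0, 0], "gripper": 0.03}, {"dp": [0, 0, 0], "delta_rot": [0, 0, 0], "gripper": 0.03}])

```text
t: 30.85
eef_pos: [0.4993, -0.3617, 0.2815]
tcp_rot: [-0.0, 0.998, 0.061, 0.0]
wrist_force: [-0.6, 0.2, -1.6]
finger_gap: 0.447
```

```bash
python3 -c "
from plan import *
plan([(.499,-.362,.157,6.7,.03)],.022);im=shot('scene','s12.png');reds(im)"
```

```text
t 30.85 p [ 0.4993 -0.3617  0.2815] psi 7.0 tilt 0.04 gap 38.1mm F [-0.6  0.2 -1.6] q6 42
0 [-0.0001, 0.0, 0.0208] 0.0 0.03
0 [-0.0001, 0.0, 0.0208] 0.0 0.03
0 [-0.0001, 0.0, 0.0208] 0.0 0.03
0 [-0.0001, 0.0, 0.0208] 0.0 0.03
0 [-0.0001, 0.0, 0.0208] 0.0 0.03
0 [-0.0001, 0.0, 0.0208] 0.0 0.03
rows 6
```

Request:
apply_moves(steps=[{"dp": [0, 0, 0.02], "delta_rot": [0, 0, 0], "gripper": 0.03}, {"dp": [0, 0, 0.021], "delta_rot": [0, 0, 0], "gripper": 0.03}, {"dp": [0, 0, 0.021], "delta_rot": [0, 0, 0], "gripper": 0.03}, {"dp": [0, 0, 0.021], "delta_rot": [0, 0, 0], "gripper": 0.03}, {"dp": [0, 0, 0.021], "delta_rot": [0, 0, 0], "gripper": 0.03}, {"dp": [0, 0, 0.021], "delta_rot": [0, 0, 0], "gripper": 0.03}, {"dp": [0, 0, 0], "delta_rot": [0, 0, 0], "gripper": 0.03}, {"dp": [0, 0, 0], "delta_rot": [0, 0, 0], "gripper": 0.03}])

```text
t: 31.9
eef_pos: [0.4988, -0.3614, 0.1551]
tcp_rot: [-0.001, 0.998, 0.061, -0.001]
wrist_force: [-1.4, 2.8, -0.2]
finger_gap: 0.447
```

Request:
apply_moves(steps=[{"dp": [0, 0, 0], "delta_rot": [0, 0, 0], "gripper": 0.07}, {"dp": [0, 0, 0], "delta_rot": [0, 0, 0], "gripper": 0.07}, {"dp": [0, 0, 0], "delta_rot": [0, 0, 0], "gripper": 0.07}, {"dp": [0, 0, 0], "delta_rot": [0, 0, 0], "gripper": 0.07}, {"dp": [0, 0, 0], "delta_rot": [0, 0, 0], "gripper": 0.07}, {"dp": [0, 0, 0], "delta_rot": [0, 0, 0], "gripper": 0.07}, {"dp": [0, 0, 0], "delta_rot": [0, 0, 0], "gripper": 0.07}, {"dp": [0, 0, 0], "delta_rot": [0, 0, 0], "gripper": 0.07}])

```text
t: 32.9
eef_pos: [0.4994, -0.361, 0.1562]
tcp_rot: [-0.001, 0.998, 0.061, 0.0]
wrist_force: [-1.0, 6.5, -0.2]
finger_gap: 0.817
```

Request:
apply_moves(steps=[{"dp": [0, 0, 0], "delta_rot": [0, 0, 0], "gripper": 0.07}, {"dp": [0, 0, 0], "delta_rot": [0, 0, 0], "gripper": 0.07}, {"dp": [0, 0, -0.022], "delta_rot": [0, 0, 0], "gripper": 0.07}, {"dp": [0, 0, -0.022], "delta_rot": [0, 0, 0], "gripper": 0.07}, {"dp": [0, 0, -0.022], "delta_rot": [0, 0, 0], "gripper": 0.07}, {"dp": [0, 0, -0.022], "delta_rot": [0, 0, 0], "gripper": 0.07}, {"dp": [0, 0, -0.022], "delta_rot": [0, 0, 0], "gripper": 0.07}, {"dp": [0, 0, -0.03], "delta_rot": [0, 0, 0], "gripper": 0.07}])

```text
t: 33.9
eef_pos: [0.4989, -0.3621, 0.2965]
tcp_rot: [-0.0, 0.998, 0.061, -0.001]
wrist_force: [-0.3, -0.4, -0.4]
finger_gap: 0.822
```

```bash
python3 -c "
from plan import *
plan([(.3,-.45,.3,6.7,.07)],.05);im=shot('scene','s13.png');reds(im)"
```

```text
t 33.90 p [ 0.4989 -0.3621  0.2965] psi 7.0 tilt 0.07 gap 70.2mm F [-0.3 -0.4 -0.4] q6 42
0 [-0.0416, 0.0126, -0.0007] 0.1 0.07
0 [-0.0416, 0.0127, -0.0007] 0.1 0.07
0 [-0.0416, 0.0128, -0.0007] 0.1 0.07
0 [-0.0416, 0.0128, -0.0007] 0.1 0.07
0 [-0.0415, 0.0129, -0.0007] 0.1 0.07
rows 5
```

Request:
apply_moves(steps=[{"dp": [-0.0415, 0.0125, 0], "delta_rot": [0, 0, 0], "gripper": 0.07}, {"dp": [-0.0415, 0.0125, 0], "delta_rot": [0, 0, 0], "gripper": 0.07}, {"dp": [-0.0415, 0.0125, 0], "delta_rot": [0, 0, 0], "gripper": 0.07}, {"dp": [-0.0415, 0.0125, 0], "delta_rot": [0, 0, 0], "gripper": 0.07}, {"dp": [-0.0415, 0.03, 0], "delta_rot": [0, 0, 0], "gripper": 0.07}, {"dp": [-0.0415, 0.03, 0], "delta_rot": [0, 0, 0], "gripper": 0.07}, {"dp": [-0.02, 0.03, 0], "delta_rot": [0, 0, 0], "gripper": 0.07}, {"dp": [0, 0, 0], "delta_rot": [0, 0, 0], "gripper": 0.07}])

```text
t: 34.95
eef_pos: [0.2477, -0.5354, 0.2956]
tcp_rot: [-0.0, 0.998, 0.059, -0.0]
wrist_force: [-0.6, 0.1, 0.4]
finger_gap: 0.817
```

```bash
python3 -c "
from plan import *
pose();im=shot('scene','s14.png');reds(im);t=shot('top','t14.png')
o=np.zeros((600,800,3),np.uint8)
o[:,:400]=cv2.resize(im[80:440,185:575,::-1],(400,369)).repeat(1,0)[:600] if 0 else 0
o[:300,:400]=cv2.resize(im[80:230,190:390,::-1],(400,300));o[300:,:400]=cv2.resize(im[270:450,330:570,::-1],(400,300))
o[:300,400:]=cv2.convertScaleAbs(cv2.resize(t[225:345,390:550,::-1],(400,300)),alpha=1.5)
o[300:,400:]=cv2.convertScaleAbs(cv2.resize(t[185:350,90:310,::-1],(400,300)),alpha=1.5)
cv2.imwrite('pics/fin.png',o)"
```

```text
t 34.95 p [ 0.2477 -0.5354  0.2956] psi 6.8 tilt 0.03 gap 69.8mm F [-0.6  0.1  0.4] q6 13
```

View pics/fin.png

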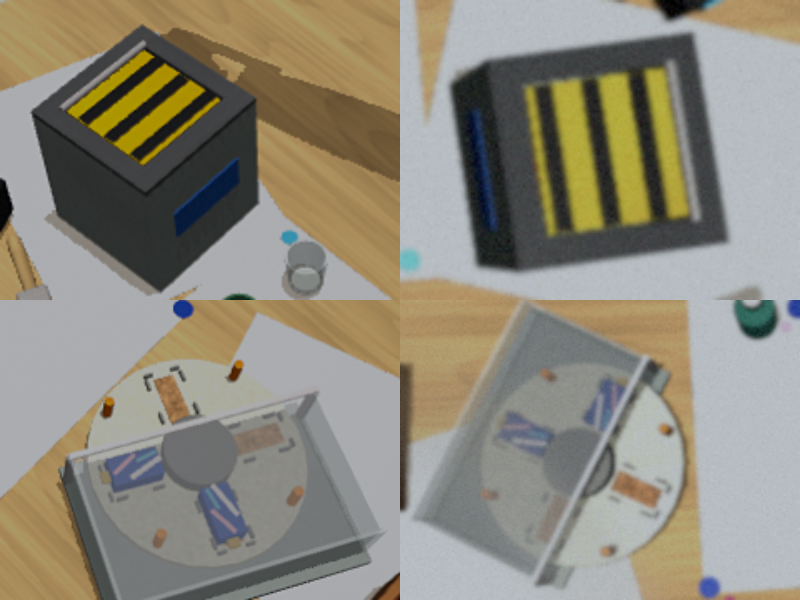

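```bash
python3 -c "
from rig import workorder;print(workorder.sign_off())"
```

```text
the job is handed in; nothing more can be done
None
```

I handed the job in at about t = 35 s. Both good blocks are on the carousel and both rejects are in the waste bin. Only two of each were present at the start.

**What I did:** I loaded each good block at the front tray with its tab outwards. After each one I pushed the turntable on 90° by a peg. I pushed each reject down through the flap, let go inside the bin and kept the flap open for about 1 s before withdrawing.

**Last checks (scene and top pictures):**
- **Carousel:** both blue blocks lie flat in their own trays under the hood, tabs outwards. An empty tray is at the front, with pegs symmetric on either side.
- **Bin:** the flap is level and shut, and no red tape is left on the table. A faint red trace shows through the slit at the flap's free edge. I took this to be a reject lying inside, but I did not see either one at rest on the floor of the bin.
- **Other items:** no cup or bottle looked moved in the pictures I viewed. I did not measure them or the brush at the end; the last full view of them was before the rejects went in.
- **Arm:** clear of everything, with wrist force near zero. The wrist force stayed below about 7 N at every reading.
- **Carousel position:** the two cameras disagreed by about 4 mm. I used the average, and both blocks seated without trouble.

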